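# Close the filter housing: guard aside, nut down by hand, tighten with the spanner

### The job

Swing the guard fully aside from over the filter housing's hex nut, then turn the captive nut clockwise with the fingers until it comes up against its seal. Then finish tightening it with the spanner that fits, not the fingers, until it will go no further, and lay that spanner gently flat on the worktop again, clear of the housing; leave the guard swung aside and the dish and timer near the housing where they stand.

Things in the scene. Friction and masses are not known exactly. Their poses are not given: they have to be found in the camera images.
- filter_housing: Aluminium filter housing fixed to the worktop. Origin on the nut's axis at worktop height, z up. Foot plate 90 (x) x 140 (y) x 8 mm, from y = +40 to -100 mm; round bowl up to 36 mm radius, 75 mm high; hose barbs 35 mm up along +x and -x to 55 mm from the axis. The guard's upright post (14 mm thick, 112 mm high) stands at y = -74 mm.
- union_nut: Captive steel hex nut on top of the bowl; turns on a vertical axis, stays at its height. Origin on the axis at its underside, 77 mm above the worktop; 50 mm across flats, 26 mm high (a low button on top adds 5 mm). Two opposite corners lie on its x axis, so its flats' normals lie at 30, 90 and 150 degrees from x about its z (up). Tightens clockwise seen from above.
- nut_run (a joint): Free-running turn of the nut, rad, growing as it is turned clockwise from above; starts between 0 and 0.35 and meets the seal at 1.3. Stays where left; needs 0.3 N m.
- nut_squeeze (a joint): Further turn of the nut after nut_run has met the seal, rad, growing clockwise; 0 at start, hard stop at 0.6. Stiff: needs 1.2 N m (10 N on the spanner's handle 120 mm out). It does not spring back, but a backward turn undoes nut_run. The nut's total turn is the sum of both.
- guard (a joint): Swing of the guard, rad, growing clockwise seen from above: 0 to 0.08 at start, over the nut; stop at 2.0 = fully aside. Stays where left; stiffness about 0.1 N m.
- guard_pivot (a point): Point on the guard's vertical pivot axis, 115 mm above the worktop, 74 mm from the nut's axis.
- guard_knob (a point): Middle of the guard's upright black round knob, 16 mm in diameter, 26 mm high, 130.5 mm above the worktop. The knob stands on a steel disc 66 mm in diameter and 5 mm thick whose underside is 8 mm above the nut's hex; the disc is carried by a flat arm 74 mm long from the pivot.
- spanner_large: Larger of two loose flat open-jaw steel spanners; it fits the nut. Origin under the jaw's centre (the nut's axis when engaged); x runs along the handle to its end at 165 mm, z up when lying. Jaw 53 mm wide inside; head 87 mm wide. Grey handle sleeve 22 mm wide, 16 mm thick, from x = 80 to 165 mm. 0.35 kg. Lies on the worktop, handle pointing away from the robot.
- spanner_large_jaw (a point): Centre of the large spanner's jaw at mid thickness, 8 mm above its underside. Jaw plate 12 mm thick; prongs reach 32 mm ahead, flared at the tips, of this point, the bottom of the jaw slot is 32 mm behind it. It may slide on or off the nut sideways or vertically. The spanner's centre of mass is about 90 mm behind it. The bare steel jaw is slippery (friction 0.15), the sleeve is not.
- spanner_small: The smaller spanner, same form, jaw only 40 mm wide inside, head 66 mm wide, handle ending 155 mm from its origin; it does not fit the nut. Origin as for the large one. The two may have changed places.
- petri_b: Clear covered dish 92 mm in diameter, 15 mm high, bystander. Origin at the centre of its underside.
- timer: White timer 58 x 62 x 21 mm, bystander. Origin at the centre of its underside.

How it is judged:
By the outcome, as a careful person would: the job done as asked, in the order asked, and still so for the second after the job is handed in, with the robot touching nothing.
It also fails if it takes over 72 s, if anything falls off the work surface, if the arm or the gripper's body presses on something with over 40 N, if the wrist force passes 120 N, or if a joint passes its speed limit or range.

### The arm

A 6-joint arm with a two-finger parallel gripper is mounted at the origin on a cart in front of the work surface, level with it; the furniture and walls round the work are solid. World frame = base frame: x ahead of the robot, y to its left, z up, the work surface at z = 0. Lengths are in m, angles in degrees, forces in N, time in s.
With the tool pointing down it reaches from about 0.35 to 0.775 m from the base axis. Payload 7.3 kg.
Tool frame: the origin (TCP) lies on the centre line of the jaws, within the pads' length; the fingertips stand 17 mm ahead of it and the grasp point (between the pads) lies 2 mm behind it; z points along the fingers, y is the direction in which the jaws open and shut (so a half turn about z gives the same grasp; the last joint's range is limited). The gripper opens to 92 mm and grips with 3 to 60 N. Pads are 19 mm wide; open, the fingers measure 130 mm over their backs; the gripper's body (75 mm by 190 mm) begins 47 mm behind the grasp point.
Start: joints at [-85.084, 19.595, 87.324, -0, 73.075, -8.365], TCP at [0.121, -0.511, 0.244] pointing down, gripper open.
Joint ranges: [-145.02, 145.02], [-44.19, 115.74], [2.07, 154.8], [-57.11, 237.11], [16.16, 152.29], [-177.93, 177.93]. Speed limits (degrees/s): [147.25, 147.25, 180, 180, 180, 180].

### API

Orientations are given as [roll, pitch, yaw] about the fixed x, y, z axes, in that order (R = Rz(yaw) Ry(pitch) Rx(roll)).
In Python, from plant import robot gives the robot as it stands.
- The arm moves only by the tool step_arm, never from a script. Its argument "rows" is a list of rows, each a list of 3 entries, a list of its own where there are three numbers: the opening, from 0 (shut) to 1 (fully open), then the shift along the world's x, y, z as a fraction of full scale, then the turn, a rotation vector about the world's x, y, z as a fraction of full scale. In form: [[gripper, [dx, dy, dz], [ax, ay, az]], ...]. A call has exactly 5 rows; each row shifts and turns the commanded pose from where the row before left it; what a row does not reach is not made up. Full scale, the value 1, is 0.25 m for a shift and 90 degrees for a turn. A row lasts 1/10 s, in which the tool goes at most 50 mm and 8.59 degrees, less where a joint would pass 70% of its speed; a pose out of reach is approached as far as the arm can. A call with a number of a shift or a turn outside -1 to 1 is refused whole. A call with a gripper value outside its range is refused whole. The fingers move at their own pace and stop on an object; "newtons" is the grip in N (left out, the last holds). Time passes only in rows, so rows that do not move let the fingers close, or fill a call up. It gives the time, the measured TCP pose, the force and the opening at its end, in the units of the state.
- robot.state(): the state, without advancing time (a new reading comes with each control period).
- robot.grab_frame(name): name is "side" or "top"; returns a dict with "frame" (384x512x3 uint8, blue, green, red), "z_map" (384x512 float32, m along the optical axis (not along the pixel's ray), 0 where there is no reading), "mtx" (3x3 intrinsics, pixels), "rvec" (rotation vector, rad) and "tvec" (3), from world to camera coordinates, as OpenCV has them. Camera axes: x right, y down, z forward; pixel columns grow to the right and rows downward; lengths in m; the calibration is good to about 2 mm. A picture is of the moment at which its call begins.
- robot.job_done(): hands the job in, once; it reports no verdict.
The state is a dict: "time_s": time; "joint_positions": joint angles; "qvel": joint speeds; "tau": joint torques, N m; "tcp_pos": TCP position; "ee_rot": TCP orientation; "contact_force": force on the tool from outside, world axes, zero at the start; "torque": the same for the moment, N m; "gripper_width": finger opening in m.
Only numpy, scipy, OpenCV 4.12 (cv2) and the standard library are available. Lean on these libraries where they do the work, as an engineer would, in place of code of your own. Each camera call takes 0.05 s, during which the arm holds its last target.

## Working session

There is one attempt and no reset: what is moved stays moved. The work goes in short steps, Python scripts to look and compute and a tool call to move; the robot and the scene stay as the last step left them, time stands still between calls to the robot, and variables do not carry over. Pictures are saved under pics/ and viewed, and the job is handed in when it is done.

Besides the shell and the picture viewer there is one more tool, called after ">>>" by a JSON object that holds its "method" and its "body", one argument or row to a line. step_arm: Moves the arm, as the interface text tells. Its arguments: {"type":"object","properties":{"rows":{"type":"array"},"newtons":{"type":"number"}},"required":["rows"]}

```bash
ls; mkdir -p pics
cat > h.py <<'E'
import numpy as np, cv2
from plant import robot
def grab(n):
    f=robot.grab_frame(n); return f
def cam(f):
    R,_=cv2.Rodrigues(np.array(f['rvec'],float)); t=np.array(f['tvec'],float).ravel(); K=np.array(f['mtx'],float); return R,t,K
def ray(f,u,v,z):
    R,t,K=cam(f); d=R.T@np.linalg.inv(K)@np.array([u,v,1.]); c=-R.T@t
    return c+d*(z-c[2])/d[2]
def proj(f,P):
    R,t,K=cam(f); p=K@(R@np.asarray(P,float)+t); return p[:2]/p[2]
def cloud(f):
    R,t,K=cam(f); z=f['z_map']; h,w=z.shape; u,v=np.meshgrid(np.arange(w),np.arange(h))
    pc=np.stack([(u-K[0,2])/K[0,0]*z,(v-K[1,2])/K[1,1]*z,z],-1)
    P=(pc-t)@R; P[z==0]=np.nan; return P
E
python3 - <<'E'
from h import *
for n in('top','side'):
    f=grab(n); np.savez(f'{n}0.npz',**f); cv2.imwrite(f'pics/{n}0.png',f['frame'])
    R,t,K=cam(f); print(n,K.tolist(),(-R.T@t),R.round(3).tolist())
print(robot.state())
E
```

```text
pics
top [[449.6953538006316, 0.0, 249.7773627500546], [0.0, 449.6953538006316, 185.76739566286392], [0.0, 0.0, 1.0]] [0.36047962 0.25743628 1.26435236] [[-0.015, -1.0, 0.005], [-0.996, 0.014, -0.09], [0.09, -0.007, -0.996]]
side [[413.9617174112158, 0.0, 257.6190304711974], [0.0, 413.9617174112158, 187.18319944236498], [0.0, 0.0, 1.0]] [0.1178052  1.03985137 0.58992181] [[-0.929, -0.371, -0.009], [-0.179, 0.468, -0.865], [0.325, -0.802, -0.501]]
{'time_s': 0.1, 'joint_positions': array([-8.50858457e+01,  1.96315903e+01,  8.73694803e+01, -1.89814542e-03,
        7.30755021e+01, -8.36473414e+00]), 'qvel': array([-0.00856754, -0.00147223, -0.23662139, -0.02217381,  0.02523924,
        0.04285453]), 'tau': array([ 1.70973122e-03, -4.32003200e+01, -2.44694263e+01,  7.18804006e-02,
        5.25249972e-02, -5.10034954e-05]), 'tcp_pos': array([ 0.12057574, -0.5106293 ,  0.24313606]), 'ee_rot': array([-1.79923978e+02, -9.34344277e-03,  1.32794360e+01]), 'contact_force': array([-0.79573217,  0.09454874,  0.59945625]), 'torque': array([-0.04359835, -0.00875505,  0.01556801]), 'gripper_width': 0.09186284072655275}
```

View pics/top0.png

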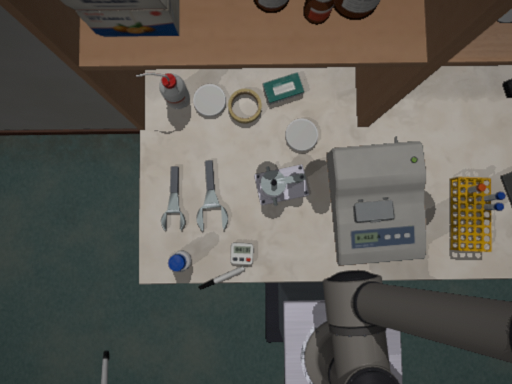

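View pics/side0.png

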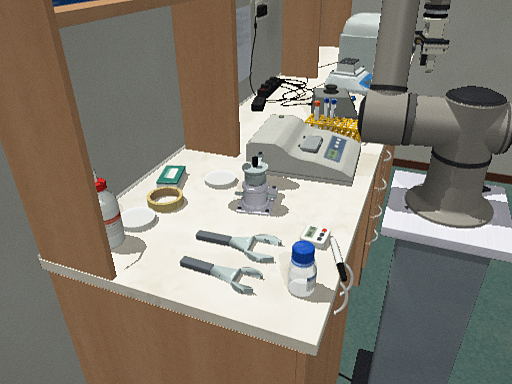

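Run:
```python
from h import *
f=dict(np.load('top0.npz')); s=dict(np.load('side0.npz'))
c=f['frame'][125:290,140:320]; cv2.imwrite('pics/c1.png',cv2.resize(c,None,fx=3.6,fy=3.6,interpolation=cv2.INTER_CUBIC))
c=s['frame'][130:310,170:350]; cv2.imwrite('pics/c2.png',cv2.resize(c,None,fx=3.3,fy=3.3,interpolation=cv2.INTER_CUBIC))
P=cloud(f); 
for u,v in [(277,184),(270,168),(175,210),(211,205),(180,170),(380,180),(380,130),(300,130),(242,250),(180,260),(250,20),(250,60),(145,110),(360,100)]: print(u,v,P[v,u].round(3))
```

```text
277 184 [0.468 0.18  0.117]
270 168 [ 0.525  0.191 -0.001]
175 210 [0.409 0.457 0.019]
211 205 [0.421 0.357 0.018]
180 170 [0.522 0.445 0.004]
380 180 [ 0.475 -0.086  0.112]
380 130 [ 0.629 -0.125  0.003]
300 130 [0.629 0.106 0.019]
242 250 [0.296 0.273 0.018]
180 260 [0.278 0.43  0.109]
250 20 [0.718 0.248 0.511]
250 60 [0.646 0.249 0.511]
145 110 [0.697 0.546 0.001]
360 100 [ 0.703 -0.058  0.052]
```

View pics/c1.png

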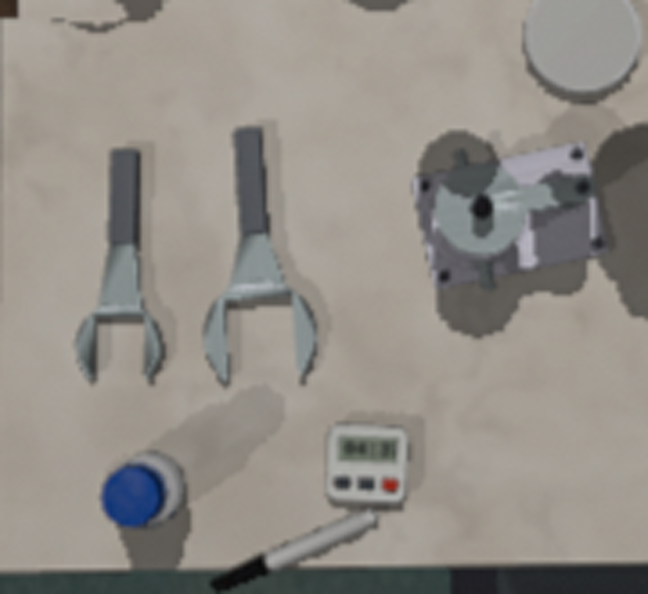

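View pics/c2.png

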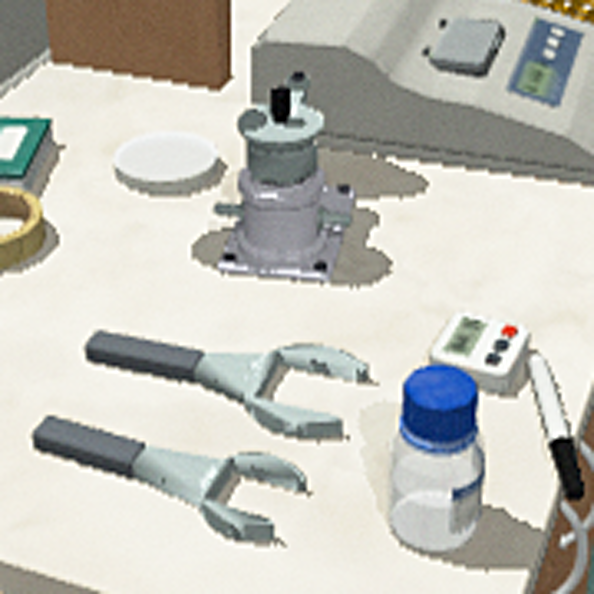

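Run:
```python
from h import *
f=dict(np.load('top0.npz')); s=dict(np.load('side0.npz'))
# bolts
B=[(140+x/3.6,125+y/3.6) for x,y in [(424,187),(445,276),(598,243),(576,153)]]
W=np.array([ray(f,u,v,.012) for u,v in B]); print(W.round(4)); c=W.mean(0); print('plate c',c)
yd=(W[0]-W[3]+W[1]-W[2])[:2]; yd/=np.linalg.norm(yd); xd=(W[0]-W[1]+W[3]-W[2])[:2]
print('yaw from y',np.degrees(np.arctan2(yd[1],yd[0]))-90,'from x',np.degrees(np.arctan2(xd[1],xd[0])))
print('axis',c[:2]+.03*yd,'pivot',c[:2]-.044*yd)
k=ray(f,140+482/3.6,125+203/3.6,.1435);print('knob top',k)
im=f['frame'].astype(int); P=cloud(f)
X,Y,Z=P[...,0],P[...,1],P[...,2]
for lo,hi in((.30,.40),(.40,.50)):
    m=(X>.3)&(X<.62)&(Y>lo)&(Y<hi)&(Z<.03)&(im.max(-1)<110)&(Z>.008)
    n,l,st,cc=cv2.connectedComponentsWithStats(m.astype(np.uint8)); i=1+st[1:,4].argmax(); v,u=np.where(l==i)
    (cx,cy),(w,h),a=cv2.minAreaRect(np.stack([u,v],1).astype(np.float32)); box=cv2.boxPoints(((cx,cy),(w,h),a))
    bw=np.array([ray(f,*b,.016) for b in box]); print(st[i],'centre',ray(f,cx,cy,.016).round(4),'\n',bw.round(4))
    q=np.array([ray(f,a,b,.016)[:2] for a,b in zip(u,v)]); d=np.linalg.svd(q-q.mean(0),full_matrices=False)[2][0]; d*=np.sign(d[0]); print('dir',np.degrees(np.arctan2(d[1],d[0])),q.mean(0))
    print('est jaw',q.mean(0)-d*.1225)
# analyzer
m=(Z>.06)&(Z<.3)&(Y<.12)&(Y>0.0)&(X>.25)&(X<.62); print('tall near',[ (round(yy,3),m2.sum(), np.nanmax(np.where(m2,Z,np.nan)) if m2.any() else 0) for yy in np.arange(0,.12,.01) for m2 in [m&(Y>yy)&(Y<yy+.01)]])
```

```text
[[0.4982 0.2263 0.012 ]
 [0.4287 0.2112 0.012 ]
 [0.4526 0.092  0.012 ]
 [0.5232 0.1073 0.012 ]]
plate c [0.4756954  0.15918975 0.012     ]
yaw from y 11.601269454155087 from x 12.261109019500017
axis [0.46966241 0.18857687] pivot [0.48454378 0.11608863]
knob top [0.47200455 0.18939434 0.1435    ]
[205 160   9  34 221] centre [0.5012 0.3616 0.016 ] 
 [[0.5469 0.3743 0.016 ]
 [0.5479 0.354  0.016 ]
 [0.4558 0.349  0.016 ]
 [0.4549 0.3691 0.016 ]]
dir 1.8540526295404263 [0.50470807 0.36181201]
est jaw [0.3822722  0.35784868]
[170 166   9  33 209] centre [0.4869 0.4605 0.016 ] 
 [[0.4425 0.4727 0.016 ]
 [0.5328 0.4688 0.016 ]
 [0.5316 0.4481 0.016 ]
 [0.4413 0.4522 0.016 ]]
dir -3.3804070180906978 [0.4918426  0.46051895]
est jaw [0.36955574 0.46774216]
tall near [(np.float64(0.0), np.int64(420), np.float64(0.2687678286583411)), (np.float64(0.01), np.int64(423), np.float64(0.2650805728491055)), (np.float64(0.02), np.int64(371), np.float64(0.2662477437502504)), (np.float64(0.03), np.int64(159), np.float64(0.2630292363648891)), (np.float64(0.04), np.int64(23), np.float64(0.25929000045041817)), (np.float64(0.05), np.int64(12), np.float64(0.24739848428855332)), (np.float64(0.06), np.int64(0), 0), (np.float64(0.07), np.int64(0), 0), (np.float64(0.08), np.int64(0), 0), (np.float64(0.09), np.int64(0), 0), (np.float64(0.1), np.int64(2), np.float64(0.12183424916137799)), (np.float64(0.11), np.int64(31), np.float64(0.12721111115318873))]
```

>>> {"method": "step_arm", "body": {
  "rows": [
    [1,[0.112,0.144,0.02],[0,0,0.035]],
    [1,[0.112,0.144,0.02],[0,0,0.035]],
    [1,[0.112,0.144,0.02],[0,0,0.035]],
    [1,[0.112,0.144,0.02],[0,0,0.035]],
    [1,[0.112,0.144,0.02],[0,0,0.035]]
  ],
  "newtons": 20
}}

```text
time_s: 0.6
tcp_pos: [0.2613, -0.3293, 0.2687]
ee_rot: [-180.0, -0.0, 29.1]
contact_force: [0.9, -0.0, 0.2]
gripper_width: 0.0913
```

>>> {"method": "step_arm", "body": {
  "rows": [
    [1,[0.112,0.144,0],[0,0,0.035]],
    [1,[0.112,0.144,0],[0,0,0.035]],
    [1,[0.112,0.144,0],[0,0,0.035]],
    [1,[0.112,0.144,0],[0,0,0.035]],
    [1,[0.112,0.144,0],[0,0,0.035]]
  ]
}}

```text
time_s: 1.1
tcp_pos: [0.4013, -0.1492, 0.2687]
ee_rot: [180.0, 0.0, 44.9]
contact_force: [0.1, -1.1, 1.0]
gripper_width: 0.0921
```

>>> {"method": "step_arm", "body": {
  "rows": [
    [1,[0.035,0.17,0],[0,0,0]],
    [1,[0.035,0.17,0],[0,0,0]],
    [1,[0.035,0.17,0],[0,0,0]],
    [1,[0.035,0.17,0],[0,0,0]],
    [1,[0.035,0.17,0],[0,0,0]]
  ]
}}

```text
time_s: 1.6
tcp_pos: [0.4442, 0.0634, 0.2686]
ee_rot: [-180.0, 0.0, 44.8]
contact_force: [1.2, -1.0, 0.3]
gripper_width: 0.0917
```

>>> {"method": "step_arm", "body": {
  "rows": [
    [1,[0.036,0.17,-0.06],[0,0,0]],
    [1,[0.036,0.17,-0.06],[0,0,0]],
    [1,[0.036,0.162,-0.06],[0,0,0]],
    [1,[0,0,-0.15],[0,0,0]],
    [1,[0,0,-0.1],[0,0,0]]
  ]
}}

```text
time_s: 2.1
tcp_pos: [0.4703, 0.1882, 0.1589]
ee_rot: [-179.9, 0.1, 44.9]
contact_force: [0.3, -0.0, -0.3]
gripper_width: 0.0921
```

Run:
```python
from h import *
for n in('top','side'):
    f=grab(n); cv2.imwrite(f'pics/{n}1.png',cv2.resize(f['frame'][100:260,200:360] if n=='top' else f['frame'][90:250,170:330],None,fx=3.5,fy=3.5))
```

```text
(no output)
```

View pics/side1.png

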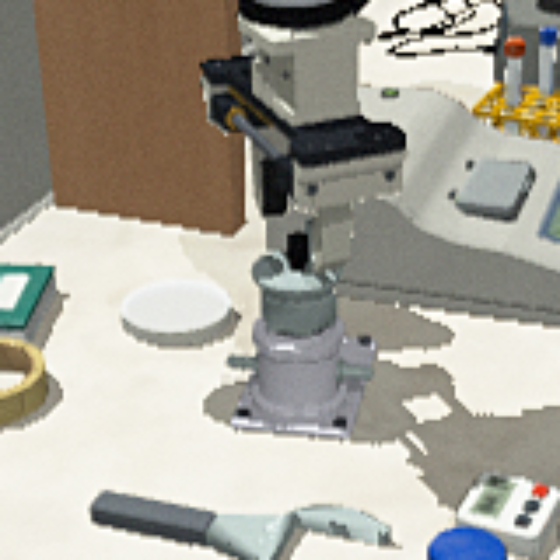

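The side view shows the fingers on both sides of the knob, at about (297,250) in the crop. I'll lower the tool and close.

>>> {"method": "step_arm", "body": {
  "rows": [
    [1,[0,0,-0.07],[0,0,0]],
    [0.05,[0,0,0],[0,0,0]],
    [0.05,[0,0,0],[0,0,0]],
    [0.05,[0,0,0],[0,0,0]],
    [0.05,[0,0,0],[0,0,0]]
  ],
  "newtons": 15
}}

```text
time_s: 2.7
tcp_pos: [0.4719, 0.187, 0.1449]
ee_rot: [179.9, -0.1, 44.8]
contact_force: [-0.0, -0.4, 0.3]
gripper_width: 0.064
```

>>> {"method": "step_arm", "body": {
  "rows": [
    [0.05,[0,0,0],[0,0,0]],
    [0.05,[0,0,0],[0,0,0]],
    [0.05,[0,0,0],[0,0,0]],
    [0.05,[0,0,0],[0,0,0]],
    [0.05,[0,0,0],[0,0,0]]
  ]
}}

```text
time_s: 3.2
tcp_pos: [0.4714, 0.187, 0.1437]
ee_rot: [180.0, 0.0, 44.8]
contact_force: [-0.2, 0.1, 0.1]
gripper_width: 0.0245
```

>>> {"method": "step_arm", "body": {
  "rows": [
    [0.05,[0,0,-0.012],[0,0,0]],
    [0.05,[0,0,0],[0,0,0]],
    [0.05,[0,0,0],[0,0,0]],
    [0.05,[0,0,0],[0,0,0]],
    [0.05,[0,0,0],[0,0,0]]
  ]
}}

```text
time_s: 3.7
tcp_pos: [0.4714, 0.1878, 0.1408]
ee_rot: [-180.0, -0.1, 44.8]
contact_force: [-1.1, 5.8, 1.6]
gripper_width: 0.0156
```

Run:
```python
import numpy as np
p=np.array([0.4845,0.116]);k=np.array([.4715,.188])
a0=np.arctan2(*(k-p)[::-1]); print(np.degrees(a0))
r=.074
for t in np.arange(0,2.11,.1):
  a=a0-t; q=p+r*np.array([np.cos(a),np.sin(a)]);
  q2=p+r*np.array([np.cos(a-.1),np.sin(a-.1)]); print(round(t,1),q.round(4),((q2-q)/.25).round(3))
```

```text
100.23480276342323
0.0 [0.4714 0.1888] [0.029 0.004]
0.1 [0.4787 0.1898] [0.03  0.001]
0.2 [0.4861 0.19  ] [ 0.03  -0.002]
0.3 [0.4935 0.1895] [ 0.029 -0.005]
0.4 [0.5007 0.1882] [ 0.029 -0.008]
0.5 [0.5079 0.1862] [ 0.028 -0.011]
0.6 [0.5148 0.1835] [ 0.026 -0.013]
0.7 [0.5214 0.1802] [ 0.025 -0.016]
0.8 [0.5276 0.1762] [ 0.023 -0.018]
0.9 [0.5334 0.1716] [ 0.021 -0.021]
1.0 [0.5387 0.1664] [ 0.019 -0.023]
1.1 [0.5434 0.1608] [ 0.017 -0.024]
1.2 [0.5476 0.1546] [ 0.014 -0.026]
1.3 [0.5512 0.1481] [ 0.012 -0.027]
1.4 [0.554  0.1413] [ 0.009 -0.028]
1.5 [0.5562 0.1343] [ 0.006 -0.029]
1.6 [0.5577 0.127 ] [ 0.003 -0.029]
1.7 [0.5584 0.1197] [-0.   -0.03]
1.8 [0.5584 0.1123] [-0.003 -0.029]
1.9 [0.5577 0.1049] [-0.006 -0.029]
2.0 [0.5562 0.0977] [-0.009 -0.028]
2.1 [0.554  0.0906] [-0.012 -0.027]
```

>>> {"method": "step_arm", "body": {
  "rows": [
    [0.05,[0.029,0.004,0],[0,0,0]],
    [0.05,[0.03,0.001,0],[0,0,0]],
    [0.05,[0.03,-0.002,0],[0,0,0]],
    [0.05,[0.029,-0.005,0],[0,0,0]],
    [0.05,[0.029,-0.008,0],[0,0,0]]
  ]
}}

```text
time_s: 4.2
tcp_pos: [0.5083, 0.1868, 0.1408]
ee_rot: [-179.9, -0.2, 44.8]
contact_force: [-1.2, 11.1, 1.4]
gripper_width: 0.0154
```

>>> {"method": "step_arm", "body": {
  "rows": [
    [0.05,[0.028,-0.011,0],[0,0,0]],
    [0.05,[0.026,-0.013,0],[0,0,0]],
    [0.05,[0.025,-0.016,0],[0,0,0]],
    [0.05,[0.023,-0.018,0],[0,0,0]],
    [0.05,[0.021,-0.021,0],[0,0,0]]
  ]
}}

```text
time_s: 4.7
tcp_pos: [0.5389, 0.1655, 0.1405]
ee_rot: [-179.9, -0.0, 44.8]
contact_force: [0.0, 5.0, -0.2]
gripper_width: 0.0157
```

>>> {"method": "step_arm", "body": {
  "rows": [
    [0.05,[0.019,-0.023,0],[0,0,0]],
    [0.05,[0.017,-0.024,0],[0,0,0]],
    [0.05,[0.014,-0.026,0],[0,0,0]],
    [0.05,[0.012,-0.027,0],[0,0,0]],
    [0.05,[0.009,-0.028,0],[0,0,0]]
  ]
}}

```text
time_s: 5.2
tcp_pos: [0.5566, 0.1321, 0.1404]
ee_rot: [-180.0, 0.0, 44.8]
contact_force: [-0.8, 3.8, -1.7]
gripper_width: 0.0153
```

>>> {"method": "step_arm", "body": {
  "rows": [
    [0.05,[0.006,-0.029,0],[0,0,0]],
    [0.05,[0.003,-0.029,0],[0,0,0]],
    [0.05,[0,-0.03,0],[0,0,0]],
    [0.05,[-0.003,-0.029,0],[0,0,0]],
    [0.05,[-0.003,-0.015,0],[0,0,0]]
  ]
}}

```text
time_s: 5.7
tcp_pos: [0.5572, 0.0997, 0.1406]
ee_rot: [-179.9, -0.1, 44.7]
contact_force: [0.6, 16.6, -6.5]
gripper_width: 0.0153
```

>>> {"method": "step_arm", "body": {
  "rows": [
    [0.05,[0,-0.008,0],[0,0,0]],
    [0.05,[0,0,0],[0,0,0]],
    [0.05,[0,0,0],[0,0,0]],
    [0.05,[0,0,0],[0,0,0]],
    [0.05,[0,0,0],[0,0,0]]
  ]
}}

```text
time_s: 6.2
tcp_pos: [0.5572, 0.0997, 0.1405]
ee_rot: [-179.9, -0.1, 44.8]
contact_force: [0.9, 11.6, -5.0]
gripper_width: 0.0153
```

>>> {"method": "step_arm", "body": {
  "rows": [
    [0.6,[0,0,0],[0,0,0]],
    [0.6,[0,0,0],[0,0,0]],
    [0.6,[0,0,0.05],[0,0,0]],
    [0.6,[0,0,0.15],[0,0,0]],
    [0.6,[-0.1,0.1,0.15],[0,0,0]]
  ]
}}

```text
time_s: 6.7
tcp_pos: [0.535, 0.1195, 0.2289]
ee_rot: [179.9, -0.0, 44.6]
contact_force: [0.1, 1.2, 0.2]
gripper_width: 0.051
```

>>> {"method": "step_arm", "body": {
  "rows": [
    [0.85,[-0.1,0.15,0],[0,0,0]],
    [0.85,[-0.1,0.15,0],[0,0,0]],
    [0.85,[-0.1,0.15,0],[0,0,0]],
    [0.85,[-0.1,0.15,0],[0,0,0]],
    [0.85,[-0.1,0.15,0],[0,0,0]]
  ]
}}

```text
time_s: 7.2
tcp_pos: [0.4076, 0.3104, 0.2287]
ee_rot: [179.9, -0.1, 44.7]
contact_force: [0.8, 0.9, 0.7]
gripper_width: 0.0779
```

Run:
```python
from h import *
for n in('top','side'):
    f=grab(n); np.savez(f'{n}2.npz',**f); cv2.imwrite(f'pics/{n}2.png',cv2.resize(f['frame'][130:230,220:340] if n=='top' else f['frame'][120:240,200:320],None,fx=5,fy=5,interpolation=cv2.INTER_CUBIC))
```

```text
(no output)
```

View pics/top2.png

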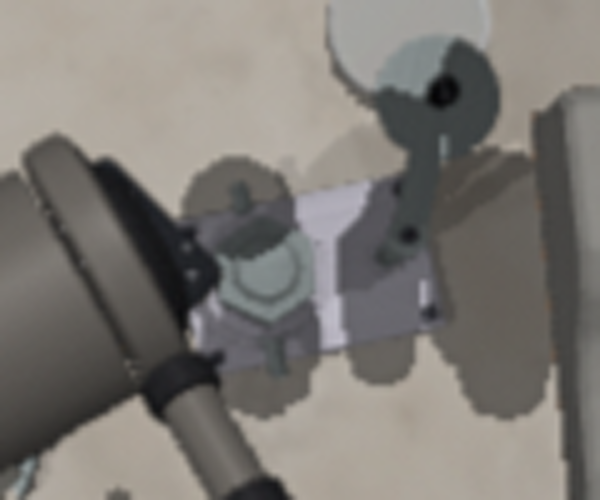

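View pics/side2.png

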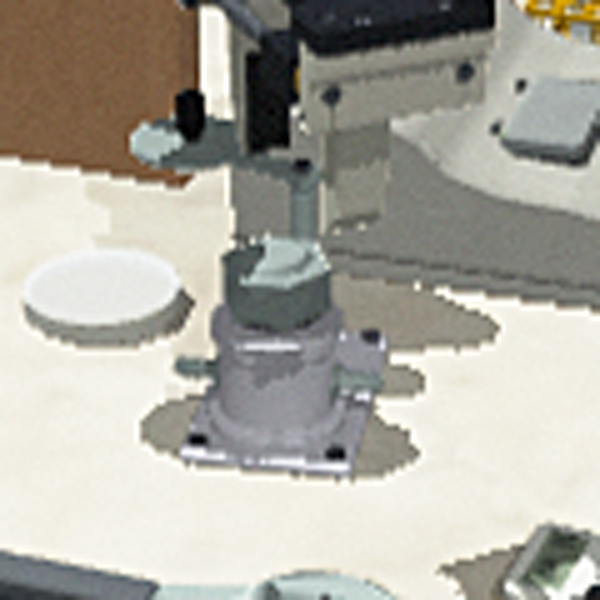

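>>> {"method": "step_arm", "body": {
  "rows": [
    [0.8,[-0.04,-0.2,0],[0,0,0]],
    [0.8,[-0.04,-0.2,0],[0,0,0]],
    [0.8,[0,-0.2,0],[0,0,0]],
    [0.8,[0,-0.2,0],[0,0,0]],
    [0.8,[0,-0.2,0],[0,0,0]]
  ]
}}

```text
time_s: 7.8
tcp_pos: [0.3886, 0.0587, 0.2284]
ee_rot: [179.8, -0.1, 44.8]
contact_force: [1.0, 0.2, 0.2]
gripper_width: 0.0734
```

Run:
```python
from h import *
for n in('top','side'):
    f=grab(n); np.savez(f'{n}3.npz',**f); cv2.imwrite(f'pics/{n}3.png',cv2.resize(f['frame'][150:215,240:315] if n=='top' else f['frame'][150:220,230:290],None,fx=8,fy=8,interpolation=cv2.INTER_CUBIC))
```

```text
(no output)
```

View pics/top3.png

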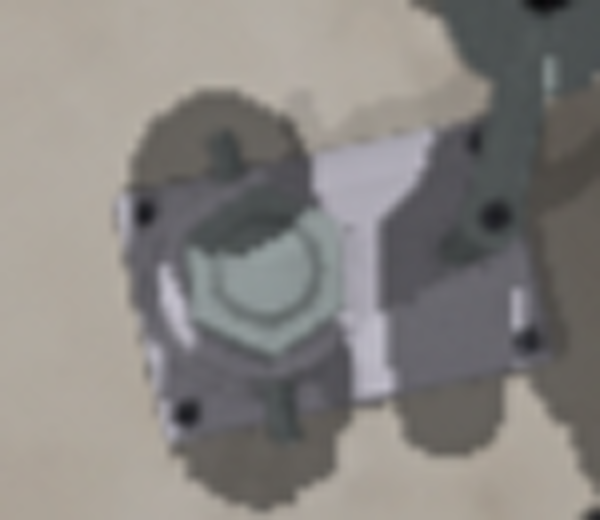

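View pics/side3.png

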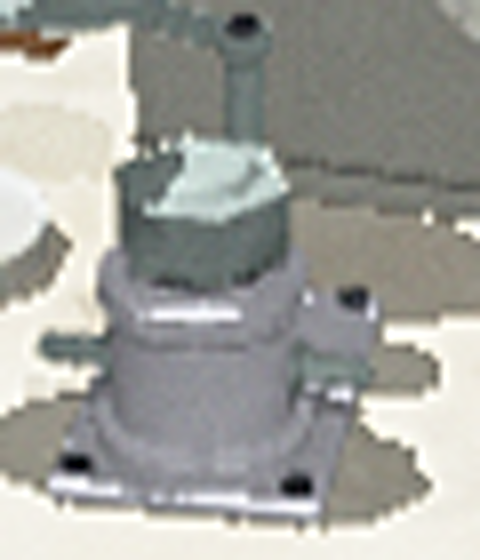

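Run:
```python
from h import *
f=dict(np.load('top3.npz'))
o=(240,150)
C=np.array([ray(f,240+x/8-.44,150+y/8-.44,.103) for x,y in [(277,355),(343,307),(204,318),(320,207),(187,258)]])
print(C.round(4))
bc=ray(f,240+266/8-.44,150+271/8-.44,.108); print('button',bc)
for c in C: d=c-bc; print(np.hypot(*d[:2]).round(4),np.degrees(np.arctan2(d[1],d[0])).round(1)%60)
P=cloud(f); Z=P[...,2]; 
m=(Z>.092)&(Z<.115)&(np.hypot(P[...,0]-.47,P[...,1]-.188)<.04)
print(m.sum(), P[m].mean(0), np.median(Z[m]))
cn,_=cv2.findContours(m.astype(np.uint8),cv2.RETR_EXTERNAL,cv2.CHAIN_APPROX_NONE); cn=max(cn,key=len)[:,0]
w=np.array([ray(f,u,v,.103)[:2] for u,v in cn]); c=P[m].mean(0)[:2]
(e,ax,a)=cv2.minEnclosingCircle(w.astype(np.float32)*1000) if 0 else ((0,0),0,0)
d=w-c; th=np.arctan2(d[:,1],d[:,0]); r=np.hypot(*d.T)
gr=np.radians(np.arange(0,360,5)); o=np.argsort(th); ri=np.interp(gr,th[o],r[o],period=2*np.pi)
F=(ri*np.exp(-6j*gr)).mean(); print('corner phase deg mod60',np.degrees(-np.angle(F))/6*-1%60, abs(F), ri.mean())
# guard
k=ray(f,240+543/8,150+2/8,.1435); p=ray(f,240+495/8-.44,150+215/8-.44,.125); print(k,p)
```

```text
[[0.4434 0.1868 0.103 ]
 [0.4587 0.1651 0.103 ]
 [0.4557 0.2102 0.103 ]
 [0.4914 0.1719 0.103 ]
 [0.4753 0.2154 0.103 ]]
button [0.47026423 0.19013176 0.108     ]
0.0271 7.0
0.0276 5.099999999999994
0.0248 5.900000000000006
0.0279 19.200000000000003
0.0258 18.599999999999994
323 [0.47108287 0.19099105 0.10522055] 0.10527495410445967
corner phase deg mod60 54.49740291955116 0.0005554392421208778 0.025159339413634223
[0.54970751 0.10210015 0.1435    ] [0.48553957 0.11775562 0.125     ]
```

>>> {"method": "step_arm", "body": {
  "rows": [
    [0.7,[0.082,0.131,0],[0,0,0.0575]],
    [0.7,[0.082,0.131,0],[0,0,0.0575]],
    [0.7,[0.082,0.131,0],[0,0,0.0575]],
    [0.7,[0.081,0.131,0],[0,0,0.0575]],
    [0.7,[0,0,-0.18],[0,0,0]]
  ]
}}

```text
time_s: 8.4
tcp_pos: [0.4768, 0.1965, 0.1873]
ee_rot: [179.3, -0.6, 65.8]
contact_force: [1.8, 0.1, -0.8]
gripper_width: 0.0641
```

>>> {"method": "step_arm", "body": {
  "rows": [
    [0.7,[0,0,-0.15],[0,0,0]],
    [0.7,[0,0,0],[0,0,0]],
    [0.7,[0,0,0],[0,0,0]],
    [0.7,[0,0,0],[0,0,0]],
    [0.7,[0,0,0],[0,0,0]]
  ]
}}

```text
time_s: 8.9
tcp_pos: [0.4715, 0.1926, 0.1468]
ee_rot: [179.8, -0.1, 65.5]
contact_force: [0.6, 0.2, -0.8]
gripper_width: 0.0642
```

Run:
```python
from h import *
for n in('side',):
    f=grab(n); cv2.imwrite(f'pics/{n}4.png',cv2.resize(f['frame'][100:220,200:320],None,fx=4.5,fy=4.5,interpolation=cv2.INTER_CUBIC))
s=robot.state(); print(s['contact_force'],s['torque'],s['joint_positions'])
```

```text
[-0.82533369 -0.61208652 -0.58486671] [-0.02758134 -0.13615005  0.0009368 ] [ 1.35955956e+01  2.37024259e+01  9.79518031e+01 -7.69175137e-03
  5.81381065e+01  3.81370463e+01]
```

View pics/side4.png

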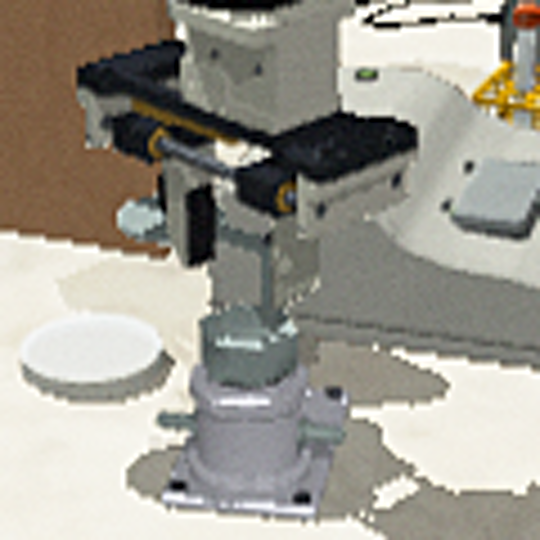

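>>> {"method": "step_arm", "body": {
  "rows": [
    [0.7,[-0.005,-0.01,-0.04],[0,0,0]],
    [0.7,[0,0,-0.06],[0,0,0]],
    [0.7,[0,0,-0.06],[0,0,0]],
    [0.7,[0,0,-0.025],[0,0,0]],
    [0.7,[0,0,0],[0,0,0]]
  ],
  "newtons": 25
}}

```text
time_s: 9.45
tcp_pos: [0.4684, 0.1897, 0.0975]
ee_rot: [-179.9, 0.1, 65.5]
contact_force: [0.1, 0.5, 0.2]
gripper_width: 0.0642
```

>>> {"method": "step_arm", "body": {
  "rows": [
    [0.4,[0,0,0],[0,0,0]],
    [0.4,[0,0,0],[0,0,0]],
    [0.4,[0,0,0],[0,0,0]],
    [0.4,[0,0,0],[0,0,0]],
    [0.4,[0,0,0],[0,0,0]]
  ]
}}

```text
time_s: 9.95
tcp_pos: [0.4702, 0.1898, 0.0992]
ee_rot: [179.8, -0.1, 65.5]
contact_force: [4.1, -4.0, 2.5]
gripper_width: 0.05
```

Run:
```python
from h import *
s=robot.state(); print(s['tcp_pos'],s['ee_rot'],s['contact_force'],s['torque'])
f=grab('side'); cv2.imwrite(f'pics/side5.png',cv2.resize(f['frame'][100:220,200:320],None,fx=4.5,fy=4.5,interpolation=cv2.INTER_CUBIC))
```

```text
[0.47018827 0.18980759 0.09915492] [ 1.79849621e+02 -7.49575947e-02  6.54633761e+01] [ 4.09175185 -4.02610507  2.50293628] [-0.60380697 -0.6920216  -0.19808505]
```

View pics/side5.png

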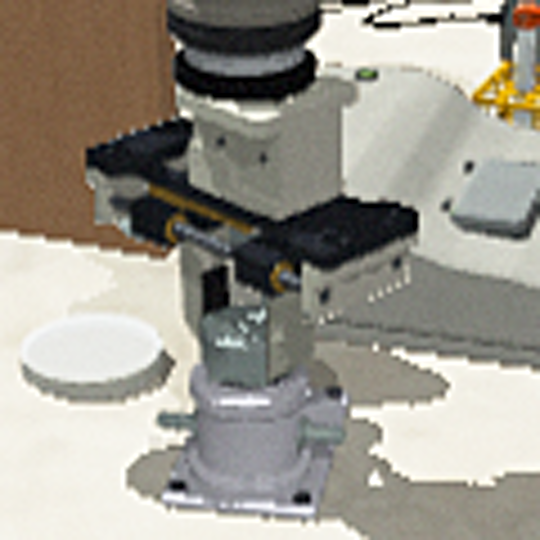

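>>> {"method": "step_arm", "body": {
  "rows": [
    [0.4,[0,0,0],[0,0,-0.06]],
    [0.4,[0,0,0],[0,0,-0.06]],
    [0.4,[0,0,0],[0,0,-0.06]],
    [0.4,[0,0,0],[0,0,-0.06]],
    [0.4,[0,0,0],[0,0,-0.06]]
  ]
}}

```text
time_s: 10.5
tcp_pos: [0.4705, 0.1896, 0.0991]
ee_rot: [179.8, -0.1, 38.3]
contact_force: [4.2, -4.8, 1.7]
gripper_width: 0.0496
```

Run:
```python
from h import *
s=robot.state(); print(s['tcp_pos'],s['ee_rot'],s['contact_force'],s['torque'],s['joint_positions'][5])
```

```text
[0.4704953  0.18959665 0.09914139] [ 1.79841847e+02 -1.37591092e-01  3.83361384e+01] [ 4.20930671 -4.84517881  1.74832571] [-0.75730646 -0.87175361  0.40596947] 65.06878986876816
```

>>> {"method": "step_arm", "body": {
  "rows": [
    [0.4,[0,0,0],[0,0,-0.06]],
    [0.4,[0,0,0],[0,0,-0.06]],
    [0.4,[0,0,0],[0,0,-0.06]],
    [0.4,[0,0,0],[0,0,-0.06]],
    [0.4,[0,0,0],[0,0,-0.06]]
  ]
}}

```text
time_s: 11.0
tcp_pos: [0.4707, 0.1893, 0.0992]
ee_rot: [179.9, -0.2, 11.3]
contact_force: [5.0, -7.3, 1.7]
gripper_width: 0.05
```

Run:
```python
from h import *
s=robot.state(); print(s['tcp_pos'],s['ee_rot'],s['contact_force'],s['torque'],s['joint_positions'][5])
```

```text
[0.47066096 0.18925253 0.0991505 ] [179.88639906  -0.2011586   11.33952598] [ 4.96632594 -7.29081056  1.69134041] [-1.16647095 -0.9431296   0.306071  ] 92.07213153514668
```

>>> {"method": "step_arm", "body": {
  "rows": [
    [0.4,[0,0,0],[0,0,-0.02]],
    [0.4,[0,0,0],[0,0,-0.02]],
    [0.4,[0,0,0],[0,0,-0.02]],
    [0.4,[0,0,0],[0,0,-0.02]],
    [0.4,[0,0,0],[0,0,-0.02]]
  ]
}}

```text
time_s: 11.5
tcp_pos: [0.4707, 0.1891, 0.0992]
ee_rot: [179.9, -0.2, 2.5]
contact_force: [5.0, -8.0, 2.5]
gripper_width: 0.0499
```

Run:
```python
from h import *
s=robot.state(); print(s['tcp_pos'],s['ee_rot'],s['contact_force'],s['torque'],s['joint_positions'][5])
```

```text
[0.47070557 0.18910412 0.09916219] [179.90733258  -0.21922289   2.48431574] [ 4.96021734 -7.97021526  2.53142197] [-1.23445182 -0.95739264  0.36969687] 100.92601493652342
```

>>> {"method": "step_arm", "body": {
  "rows": [
    [0.4,[0,0,0],[0,0,-0.01]],
    [0.4,[0,0,0],[0,0,-0.01]],
    [0.4,[0,0,0],[0,0,-0.01]],
    [0.4,[0,0,0],[0,0,0]],
    [0.4,[0,0,0],[0,0,0]]
  ]
}}

```text
time_s: 12.0
tcp_pos: [0.4707, 0.1891, 0.0991]
ee_rot: [179.9, -0.2, -0.2]
contact_force: [6.4, -8.5, 2.7]
gripper_width: 0.0503
```

Run:
```python
from h import *
s=robot.state(); print(s['tcp_pos'],s['ee_rot'],s['contact_force'],s['torque'],s['joint_positions'][5])
```

```text
[0.47066607 0.18907325 0.09914288] [ 1.79920019e+02 -2.14912329e-01 -1.67474028e-01] [ 6.36985982 -8.47736446  2.65234837] [-1.24855705 -1.00093657  0.11481056] 103.56930695249629
```

>>> {"method": "step_arm", "body": {
  "rows": [
    [0.4,[0,0,0],[0,0,-0.006]],
    [0.4,[0,0,0],[0,0,-0.006]],
    [0.4,[0,0,0],[0,0,-0.006]],
    [0.4,[0,0,0],[0,0,-0.006]],
    [0.4,[0,0,0],[0,0,-0.006]]
  ]
}}

```text
time_s: 12.5
tcp_pos: [0.4707, 0.189, 0.0992]
ee_rot: [179.9, -0.2, -2.8]
contact_force: [5.1, -6.8, 1.9]
gripper_width: 0.0499
```

Run:
```python
from h import *
s=robot.state(); print(s['tcp_pos'],s['ee_rot'],s['contact_force'],s['torque'],s['joint_positions'][5])
```

```text
[0.47068038 0.18903419 0.09915779] [179.91283408  -0.22471192  -2.82364714] [ 5.07330928 -6.78352641  1.91449812] [-1.15027301 -0.93728086  0.76944566] 106.24640365126935
```

>>> {"method": "step_arm", "body": {
  "rows": [
    [0.4,[0,0,0],[0,0,-0.004]],
    [0.4,[0,0,0],[0,0,0]],
    [0.4,[0,0,0],[0,0,0]],
    [0.4,[0,0,0],[0,0,0]],
    [0.4,[0,0,0],[0,0,0]]
  ]
}}

```text
time_s: 13.0
tcp_pos: [0.4705, 0.189, 0.0991]
ee_rot: [179.9, -0.2, -3.1]
contact_force: [5.6, -7.4, 3.3]
gripper_width: 0.05
```

Run:
```python
from h import *
s=robot.state(); print(s['tcp_pos'],s['ee_rot'],s['contact_force'],s['torque'],s['joint_positions'][5])
```

```text
[0.47052538 0.18904467 0.09913911] [179.90769339  -0.2082949   -3.14999981] [ 5.5572085  -7.36480924  3.27370913] [-1.20871063 -0.90524717  0.6030031 ] 106.57990697894692
```

>>> {"method": "step_arm", "body": {
  "rows": [
    [0.7,[0,0,0],[0,0,0]],
    [0.7,[0,0,0],[0,0,0]],
    [0.7,[0,0,0.06],[0,0,0]],
    [0.7,[0,0,0.15],[0,0,0]],
    [0.7,[0,0,0.2],[0,0,0]]
  ]
}}

```text
time_s: 13.5
tcp_pos: [0.4669, 0.19, 0.1999]
ee_rot: [179.9, 0.4, -3.3]
contact_force: [0.8, 0.3, -0.4]
gripper_width: 0.0647
```

Run:
```python
from h import *
f=dict(np.load('top0.npz'))
def r(x,y,z): return ray(f,140+x/3.6-.36,125+y/3.6-.36,z)[:2]
a,b=r(225,383,.008),r(304,383,.008); print('tips',a,b,(a+b)/2)
a,b=r(228,299,.014),r(290,294,.014); print('slot',a,b,(a+b)/2)
print('end',r(235,128,.016),r(262,127,.016)); print('near',r(238,233,.016),r(266,235,.016))
c=f['frame'][155:240,195:235]; cv2.imwrite('pics/sp.png',cv2.resize(c,None,fx=7,fy=7,interpolation=cv2.INTER_CUBIC))
s=robot.state(); print(s['tcp_pos'],s['ee_rot'],s['torque'],s['contact_force'])
```

```text
tips [0.34974658 0.3832706 ] [0.34884291 0.32232532] [0.34929475 0.35279796]
slot [0.41426402 0.38001895] [0.417427   0.33216189] [0.41584551 0.35609042]
end [0.54707411 0.37366402] [0.54756575 0.3526671 ]
near [0.46508886 0.37181953] [0.46322685 0.35018975]
[0.4669068  0.18998708 0.19989304] [179.92193386   0.38732287  -3.26285518] [ 0.03631747 -0.08712138  0.02141512] [ 0.76269634  0.31312074 -0.3702992 ]
```

View pics/sp.png

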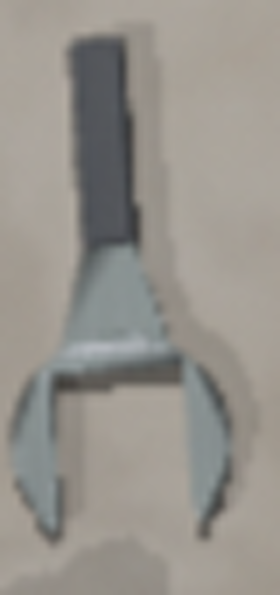

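>>> {"method": "step_arm", "body": {
  "rows": [
    [0.6,[0.017,0.171,0],[0,0,0.017]],
    [0.6,[0.017,0.171,0],[0,0,0.017]],
    [0.6,[0.017,0.171,-0.09],[0,0,0.017]],
    [0.6,[0.017,0.171,-0.09],[0,0,0.017]],
    [0.6,[0,0,-0.18],[0,0,0]]
  ]
}}

```text
time_s: 14.0
tcp_pos: [0.4868, 0.367, 0.1122]
ee_rot: [-179.7, -0.4, 3.1]
contact_force: [1.9, -0.2, -1.2]
gripper_width: 0.055
```

>>> {"method": "step_arm", "body": {
  "rows": [
    [0.6,[0,0,-0.1],[0,0,0]],
    [0.6,[0,0,-0.1],[0,0,0]],
    [0.6,[0,0,0],[0,0,0]],
    [0.6,[0,0,0],[0,0,0]],
    [0.6,[0,0,0],[0,0,0]]
  ],
  "newtons": 60
}}

```text
time_s: 14.5
tcp_pos: [0.4867, 0.3615, 0.0625]
ee_rot: [-179.9, -0.1, 2.8]
contact_force: [0.5, -0.3, -0.1]
gripper_width: 0.0552
```

Run:
```python
from h import *
f=grab('side'); cv2.imwrite(f'pics/side6.png',cv2.resize(f['frame'][150:310,170:330],None,fx=3.5,fy=3.5,interpolation=cv2.INTER_CUBIC))
```

```text
(no output)
```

View pics/side6.png

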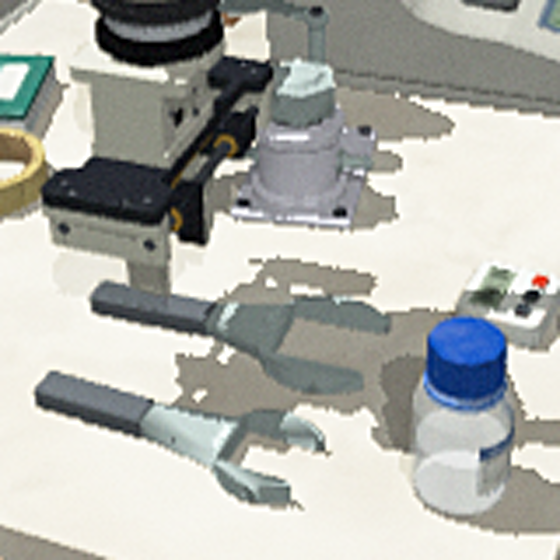

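>>> {"method": "step_arm", "body": {
  "rows": [
    [0.6,[0.002,-0.005,-0.06],[0,0,0]],
    [0.6,[0,0,-0.06],[0,0,0]],
    [0.6,[0,0,-0.035],[0,0,0]],
    [0.6,[0,0,-0.008],[0,0,0]],
    [0.6,[0,0,0],[0,0,0]]
  ]
}}

```text
time_s: 15.05
tcp_pos: [0.4864, 0.3597, 0.0199]
ee_rot: [180.0, 0.0, 2.8]
contact_force: [0.0, -0.1, 0.6]
gripper_width: 0.0551
```

>>> {"method": "step_arm", "body": {
  "rows": [
    [0.1,[0,0,0],[0,0,0]],
    [0.1,[0,0,0],[0,0,0]],
    [0.1,[0,0,0],[0,0,0]],
    [0.1,[0,0,0],[0,0,0]],
    [0.1,[0,0,0],[0,0,0]]
  ]
}}

```text
time_s: 15.55
tcp_pos: [0.4866, 0.3598, 0.0203]
ee_rot: [-180.0, -0.0, 2.8]
contact_force: [0.9, 0.1, 1.0]
gripper_width: 0.0214
```

>>> {"method": "step_arm", "body": {
  "rows": [
    [0.1,[0,0,0],[0,0,0]],
    [0.1,[0,0,0],[0,0,0]],
    [0.1,[0,0,0.02],[0,0,0]],
    [0.1,[0,0,0.04],[0,0,0]],
    [0.1,[0,0,0.06],[0,0,0]]
  ]
}}

```text
time_s: 16.05
tcp_pos: [0.4858, 0.3593, 0.0499]
ee_rot: [179.9, 0.1, 2.8]
contact_force: [0.1, -0.1, -2.6]
gripper_width: 0.0213
```

>>> {"method": "step_arm", "body": {
  "rows": [
    [0.1,[-0.02,0,0.12],[0,0,0]],
    [0.1,[-0.02,0,0.12],[0,0,0.02]],
    [0.1,[-0.02,0,0.12],[0,0,0.05]],
    [0.1,[-0.03,0,0.1],[0,0,0.08]],
    [0.1,[-0.03,0,0.04],[0,0,0.085]]
  ]
}}

```text
time_s: 16.55
tcp_pos: [0.4571, 0.3602, 0.1786]
ee_rot: [-180.0, -0.3, 24.3]
contact_force: [-0.3, 0.3, -3.2]
gripper_width: 0.0213
```

>>> {"method": "step_arm", "body": {
  "rows": [
    [0.1,[-0.03,0,0],[0,0,0.085]],
    [0.1,[-0.03,0,0],[0,0,0.085]],
    [0.1,[-0.03,0,0],[0,0,0.085]],
    [0.1,[-0.03,0,0],[0,0,0.085]],
    [0.1,[-0.03,-0.01,0],[0,0,0.085]]
  ]
}}

```text
time_s: 17.05
tcp_pos: [0.4185, 0.3572, 0.1756]
ee_rot: [180.0, -0.0, 62.6]
contact_force: [0.3, 0.1, -2.9]
gripper_width: 0.0214
```

>>> {"method": "step_arm", "body": {
  "rows": [
    [0.1,[-0.03,-0.01,0],[0,0,0.085]],
    [0.1,[-0.03,-0.01,0],[0,0,0.085]],
    [0.1,[-0.03,-0.01,0],[0,0,0.085]],
    [0.1,[-0.03,0,0],[0,0,0.085]],
    [0.1,[-0.028,0,0],[0,0,0.085]]
  ]
}}

```text
time_s: 17.55
tcp_pos: [0.3815, 0.3495, 0.1756]
ee_rot: [180.0, -0.0, 100.8]
contact_force: [0.2, -0.7, -3.1]
gripper_width: 0.0214
```

>>> {"method": "step_arm", "body": {
  "rows": [
    [0.1,[0.01,0,0],[0,0,0.06]],
    [0.1,[0.01,0,0],[0,0,0.06]],
    [0.1,[0.01,0,0],[0,0,0.06]],
    [0.1,[0,0,-0.1],[0,0,0]],
    [0.1,[0,0,-0.1],[0,0,0]]
  ]
}}

```text
time_s: 18.05
tcp_pos: [0.3899, 0.35, 0.1257]
ee_rot: [179.9, -0.0, 116.7]
contact_force: [-0.2, -0.8, -3.3]
gripper_width: 0.0211
```

>>> {"method": "step_arm", "body": {
  "rows": [
    [0.1,[0,0,-0.08],[0,0,0]],
    [0.1,[0,0,0],[0,0,0]],
    [0.1,[0,0,0],[0,0,0]],
    [0.1,[0,0,0],[0,0,0]],
    [0.1,[0,0,0],[0,0,0]]
  ]
}}

```text
time_s: 18.55
tcp_pos: [0.3901, 0.3501, 0.1064]
ee_rot: [179.9, -0.0, 116.7]
contact_force: [0.1, -0.6, -3.0]
gripper_width: 0.0217
```

Run:
```python
from h import *
s=robot.state(); print(s['tcp_pos'],s['ee_rot'],s['torque'],s['contact_force'])
for n in('top','side'):
    f=grab(n); np.savez(f'{n}7.npz',**f); cv2.imwrite(f'pics/{n}7.png',cv2.resize(f['frame'][130:230,210:330] if n=='top' else f['frame'][110:260,180:330],None,fx=5 if n=='top' else 4,fy=5 if n=='top' else 4,interpolation=cv2.INTER_CUBIC))
```

```text
[0.39010775 0.35014746 0.10642632] [ 1.79860760e+02 -1.67633456e-02  1.16689901e+02] [ 0.02724733 -0.14788937 -0.02947894] [ 0.05267033 -0.62782417 -3.04017347]
```

View pics/top7.png

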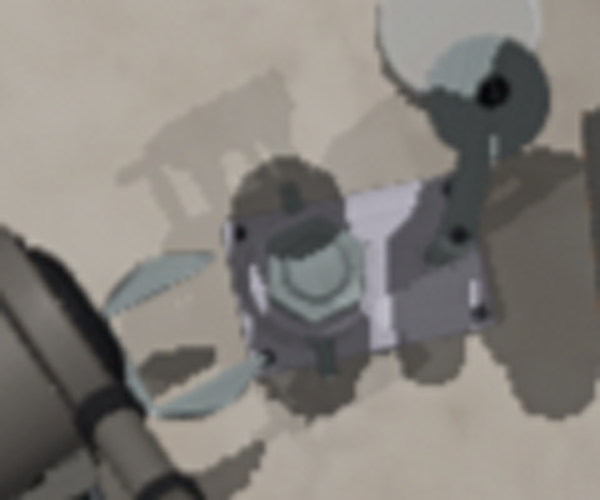

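View pics/side7.png

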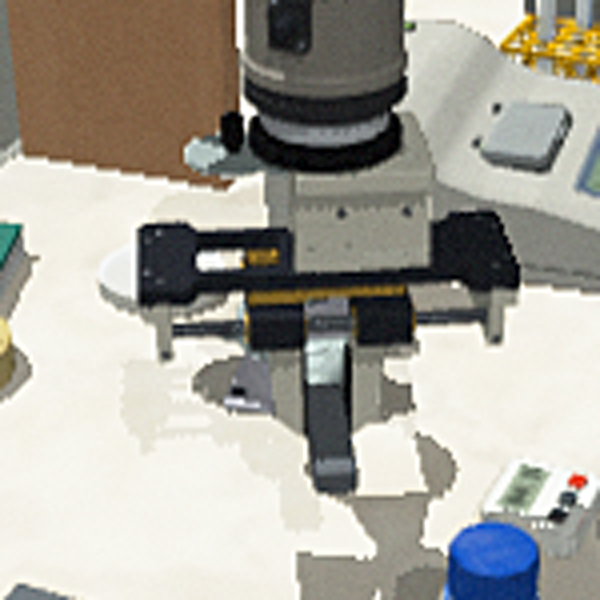

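Run:
```python
from h import *
f=dict(np.load('top7.npz'));P=cloud(f);s=5
def px(x,y): return 210+x/s-.4,130+y/s-.4
for x,y in [(190,265),(150,280),(210,395),(230,385)]:
    u,v=px(x,y); print((x,y),P[int(round(v)),int(round(u))].round(4))
z=.1
A=np.array([.4705,.1895]); d=np.array([np.cos(np.radians(116.7)),np.sin(np.radians(116.7))]); n=np.array([-d[1],d[0]])
for nm,x,y in [('tip',212,258),('tip',262,356),('base',105,300),('base',140,400)]:
    w=ray(f,*px(x,y),z)[:2]; print(nm,w.round(4),'along',((w-A)@d).round(4),'lat',((w-A)@n).round(4))
t=np.array([.3901,.35015]); print('tcp along',(t-A)@d,'lat',(t-A)@n)
for x,y in [(300,322),(362,295),(267,285)]:
    w=ray(f,*px(x,y),.103)[:2]-A; print(np.hypot(*w),np.degrees(np.arctan2(w[1],w[0]))%60)
print('button',ray(f,*px(320,272),.108))
```

```text
(190, 265) [0.4728 0.2542 0.1029]
(150, 280) [0.4653 0.2751 0.1027]
(210, 395) [0.4054 0.2448 0.0983]
(230, 385) [0.4102 0.2345 0.1039]
tip [0.4776 0.2437] along 0.0452 lat -0.0307
tip [0.4262 0.2186] along 0.0459 lat 0.0265
base [0.4565 0.2996] along 0.1047 lat -0.037
base [0.4043 0.2821] along 0.1124 lat 0.0175
tcp along 0.17964536102358517 lat -0.00035603750608565653
0.028633910233372206 41.28534941104601
0.026892768490957765 59.74296915678963
0.027045617185223043 46.41152759965102
button [0.46876896 0.18811876 0.108     ]
```

Run:
```python
from h import *
f=dict(np.load('top7.npz'))
im=f['frame'][168:204,252:292].copy(); im=cv2.convertScaleAbs(im,alpha=1.5)
k=15; im=cv2.resize(im,None,fx=k,fy=k,interpolation=cv2.INTER_CUBIC)
def pt(th,c=(0.4700,.1893)):
    w=[c[0]+.02887*np.cos(np.radians(th)),c[1]+.02887*np.sin(np.radians(th)),.103]; u,v=proj(f,w); return int((u-252+.5)*k),int((v-168+.5)*k)
for a0,col in ((-3,(0,0,255)),):
    for i in range(6): cv2.line(im,pt(a0+60*i),pt(a0+60*i+60),col,1)
cv2.imwrite('pics/nut7.png',im)
```

```text
(no output)
```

View pics/nut7.png

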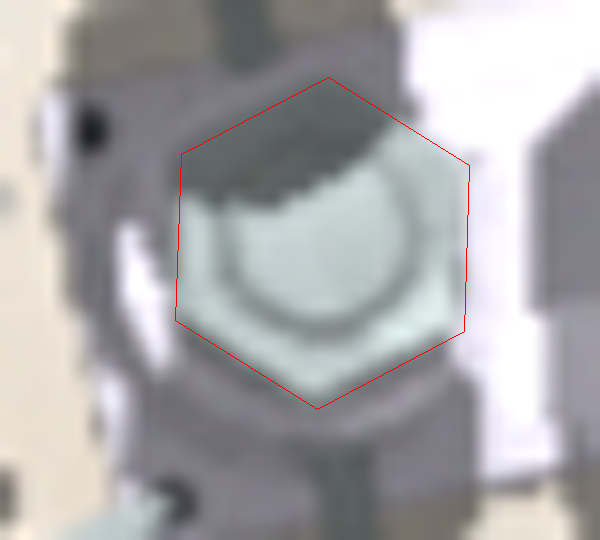

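>>> {"method": "step_arm", "body": {
  "rows": [
    [0.1,[0.02,-0.04,-0.008],[0,0,0]],
    [0.1,[0.027,-0.054,-0.008],[0,0,0]],
    [0.1,[0.027,-0.054,0],[0,0,0]],
    [0.1,[0.02,-0.04,0],[0,0,0]],
    [0.1,[0,0,0],[0,0,0]]
  ]
}}

```text
time_s: 19.15
tcp_pos: [0.414, 0.301, 0.1012]
ee_rot: [180.0, 0.0, 116.5]
contact_force: [-0.7, 0.5, -3.4]
gripper_width: 0.021
```

>>> {"method": "step_arm", "body": {
  "rows": [
    [0.1,[0.012,-0.024,0],[0,0,0]],
    [0.1,[0.012,-0.024,0],[0,0,0]],
    [0.1,[0.01,-0.02,0],[0,0,0]],
    [0.1,[0.006,-0.012,0],[0,0,0]],
    [0.1,[0,0,0],[0,0,0]]
  ]
}}

```text
time_s: 19.65
tcp_pos: [0.4232, 0.2824, 0.1011]
ee_rot: [180.0, 0.0, 116.7]
contact_force: [-0.4, 0.7, -3.5]
gripper_width: 0.0214
```

Run:
```python
from h import *
s=robot.state(); print(s['tcp_pos'],s['ee_rot'],s['torque'],s['contact_force'])
A=np.array([.4703,.1893]); d=np.array([np.cos(np.radians(116.7)),np.sin(np.radians(116.7))]); n=np.array([-d[1],d[0]])
t=s['tcp_pos'][:2]; print('along',(t-A)@d,'lat',(t-A)@n)
for n in('top','side'):
    f=grab(n); np.savez(f'{n}8.npz',**f); cv2.imwrite(f'pics/{n}8.png',cv2.resize(f['frame'][130:230,210:330] if n=='top' else f['frame'][110:260,180:330],None,fx=5 if n=='top' else 4,fy=5 if n=='top' else 4,interpolation=cv2.INTER_CUBIC))
```

```text
[0.42320985 0.28243342 0.10112291] [1.79993596e+02 3.96682998e-03 1.16669524e+02] [ 0.05615056 -0.14160571 -0.04553542] [-0.41618421  0.71233095 -3.53095066]
along 0.10436122888076016 lat 0.00022238050780197836
```

View pics/top8.png

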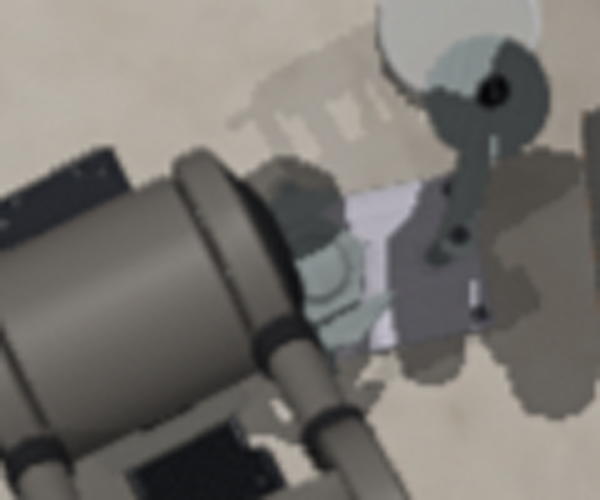

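View pics/side8.png

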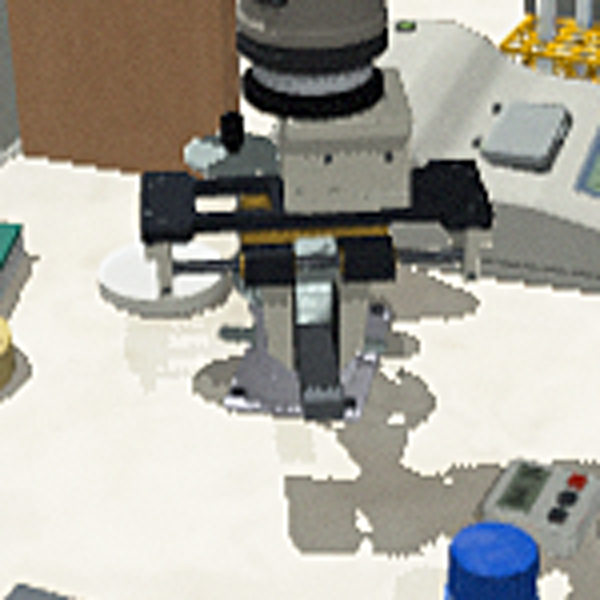

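```bash
cat > arc.py <<'E'
import numpy as np,sys
a,r,st,n=map(float,sys.argv[1:5])
for i in range(int(n)):
    b=a-st; d=r*np.array([np.cos(np.radians(b))-np.cos(np.radians(a)),np.sin(np.radians(b))-np.sin(np.radians(a))])/.25
    print(round(b,1),d.round(4)); a=b
E
python3 arc.py 116.7 .1043 2.7 17
python3 - <<'E'
from h import *
f=dict(np.load('top8.npz')); print(ray(f,210+390/5-.4,130+297/5-.4,.094))
E
```

```text
114.0 [0.0178 0.0084]
111.3 [0.0181 0.0076]
108.6 [0.0185 0.0067]
105.9 [0.0188 0.0058]
103.2 [0.019  0.0049]
100.5 [0.0192 0.004 ]
97.8 [0.0194 0.0031]
95.1 [0.0195 0.0022]
92.4 [0.0196 0.0013]
89.7 [0.0197 0.0004]
87.0 [ 0.0197 -0.0006]
84.3 [ 0.0196 -0.0015]
81.6 [ 0.0195 -0.0024]
78.9 [ 0.0194 -0.0033]
76.2 [ 0.0192 -0.0042]
73.5 [ 0.019  -0.0051]
70.8 [ 0.0187 -0.006 ]
[0.45643867 0.15095107 0.094     ]
```

>>> {"method": "step_arm", "body": {
  "rows": [
    [0.1,[0.018,0.0085,0],[0,0,-0.03]],
    [0.1,[0.018,0.0075,0],[0,0,-0.03]],
    [0.1,[0.0185,0.0065,0],[0,0,-0.03]],
    [0.1,[0.019,0.006,0],[0,0,-0.03]],
    [0.1,[0.019,0.005,0],[0,0,-0.03]]
  ]
}}

```text
time_s: 20.25
tcp_pos: [0.4442, 0.2904, 0.1004]
ee_rot: [-179.7, 0.1, 103.2]
contact_force: [-4.5, -2.9, -2.6]
gripper_width: 0.0212
```

```bash
cat > st.py <<'E'
from h import *
s=robot.state(); A=np.array([.4703,.1893]); t=s['tcp_pos'][:2]-A; y=np.radians(s['ee_rot'][2]); n=np.array([-np.sin(y),np.cos(y)]);d=np.array([np.cos(y),np.sin(y)])
print(s['tcp_pos'].round(4),s['ee_rot'].round(2),'r',np.hypot(*t).round(4),'ang',np.degrees(np.arctan2(t[1],t[0])).round(2),'F',s['contact_force'].round(1),'T',s['torque'].round(2),'Ftan',(s['contact_force'][:2]@n).round(1),'Frad',(s['contact_force'][:2]@d).round(1))
print('moment about nut', (t[0]*s['contact_force'][1]-t[1]*s['contact_force'][0]+s['torque'][2]).round(2))
E
python3 st.py
```

```text
[0.4442 0.2904 0.1004] [-1.7971e+02  1.1000e-01  1.0321e+02] r 0.1044 ang 104.47 F [-4.5 -2.9 -2.6] T [-0.68  0.63  0.73] Ftan 5.0 Frad -1.7
moment about nut 1.26
```

>>> {"method": "step_arm", "body": {
  "rows": [
    [0.1,[0.019,0.004,0],[0,0,-0.03]],
    [0.1,[0.0195,0.003,0],[0,0,-0.03]],
    [0.1,[0.0195,0.002,0],[0,0,-0.03]],
    [0.1,[0.0195,0.0015,0],[0,0,-0.03]],
    [0.1,[0.0195,0.0005,0],[0,0,-0.03]]
  ]
}}

```text
time_s: 20.75
tcp_pos: [0.4685, 0.2936, 0.1004]
ee_rot: [-179.8, 0.1, 89.7]
contact_force: [-5.4, -2.3, -2.6]
gripper_width: 0.0213
```

```bash
python3 st.py
```

```text
[0.4685 0.2936 0.1004] [-1.7976e+02  1.3000e-01  8.9730e+01] r 0.1043 ang 91.01 F [-5.4 -2.3 -2.6] T [-0.33  0.68  0.71] Ftan 5.4 Frad -2.4
moment about nut 1.27
```

>>> {"method": "step_arm", "body": {
  "rows": [
    [0.1,[0.0195,-0.0005,0],[0,0,-0.03]],
    [0.1,[0.0195,-0.0015,0],[0,0,-0.03]],
    [0.1,[0.0195,-0.0025,0],[0,0,-0.03]],
    [0.1,[0.01,-0.0015,0],[0,0,-0.015]],
    [0.1,[0,0,0],[0,0,0]]
  ]
}}

```text
time_s: 21.25
tcp_pos: [0.4861, 0.2923, 0.1005]
ee_rot: [-179.8, 0.1, 80.3]
contact_force: [-5.8, -0.1, -2.3]
gripper_width: 0.021
```

```bash
python3 st.py
```

```text
[0.4861 0.2923 0.1005] [-1.7983e+02  1.0000e-01  8.0300e+01] r 0.1042 ang 81.26 F [-5.8 -0.1 -2.3] T [-0.15  0.74  0.6 ] Ftan 5.7 Frad -1.1
moment about nut 1.19
```

>>> {"method": "step_arm", "body": {
  "rows": [
    [0.1,[0.0098,-0.0015,0],[0,0,-0.015]],
    [0.1,[0.0098,-0.0018,0],[0,0,-0.015]],
    [0.1,[0.0097,-0.002,0],[0,0,-0.015]],
    [0.1,[0.0,0.0,0],[0,0,0]],
    [0.1,[0,0,0],[0,0,0]]
  ]
}}

```text
time_s: 21.75
tcp_pos: [0.4933, 0.2909, 0.1005]
ee_rot: [-179.8, 0.1, 76.3]
contact_force: [-4.7, -0.5, -2.8]
gripper_width: 0.0213
```

```bash
python3 st.py
```

```text
[0.4933 0.2909 0.1005] [-1.7985e+02  1.1000e-01  7.6290e+01] r 0.1042 ang 77.24 F [-4.7 -0.5 -2.8] T [-0.16  0.76  0.49] Ftan 4.5 Frad -1.6
moment about nut 0.96
```

>>> {"method": "step_arm", "body": {
  "rows": [
    [0.1,[0.0096,-0.0022,0],[0,0,-0.015]],
    [0.1,[0.0096,-0.0024,0],[0,0,-0.015]],
    [0.1,[0,0,0],[0,0,0]],
    [0.1,[0.0,0.0,0],[0,0,0]],
    [0.1,[0,0,0],[0,0,0]]
  ]
}}

```text
time_s: 22.25
tcp_pos: [0.4981, 0.2898, 0.1005]
ee_rot: [-179.8, 0.1, 73.6]
contact_force: [-4.7, -1.0, -2.3]
gripper_width: 0.0217
```

```bash
python3 st.py
```

```text
[0.4981 0.2898 0.1005] [-1.7985e+02  1.2000e-01  7.3600e+01] r 0.1042 ang 74.56 F [-4.7 -1.  -2.3] T [-0.19  0.76  0.51] Ftan 4.3 Frad -2.3
moment about nut 0.95
```

>>> {"method": "step_arm", "body": {
  "rows": [
    [0.1,[0.0095,-0.0027,0],[0,0,-0.015]],
    [0.1,[0.0095,-0.0029,0],[0,0,-0.015]],
    [0.1,[0,0,0],[0,0,0]],
    [0.1,[0.0,0.0,0],[0,0,0]],
    [0.1,[0,0,0],[0,0,0]]
  ]
}}

```text
time_s: 22.75
tcp_pos: [0.5028, 0.2883, 0.1005]
ee_rot: [-179.8, 0.1, 70.9]
contact_force: [-4.0, -0.6, -2.5]
gripper_width: 0.0209
```

```bash
python3 st.py
```

```text
[0.5028 0.2883 0.1005] [-1.7985e+02  1.3000e-01  7.0900e+01] r 0.1042 ang 71.83 F [-4.  -0.6 -2.5] T [-0.16  0.87  0.56] Ftan 3.6 Frad -1.9
moment about nut 0.94
```

Run:
```python
from h import *
for n in('top','side'):
    f=grab(n); np.savez(f'{n}9.npz',**f); 
    im=f['frame'][155:215,240:310] if n=='top' else f['frame'][110:230,200:320]
    k=9 if n=='top' else 5
    cv2.imwrite(f'pics/{n}9.png',cv2.resize(cv2.convertScaleAbs(im,alpha=1.4),None,fx=k,fy=k,interpolation=cv2.INTER_CUBIC))
```

```text
(no output)
```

View pics/top9.png

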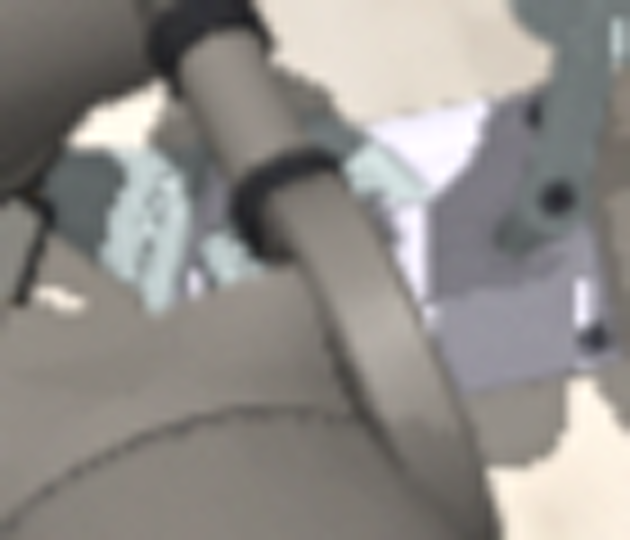

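View pics/side9.png

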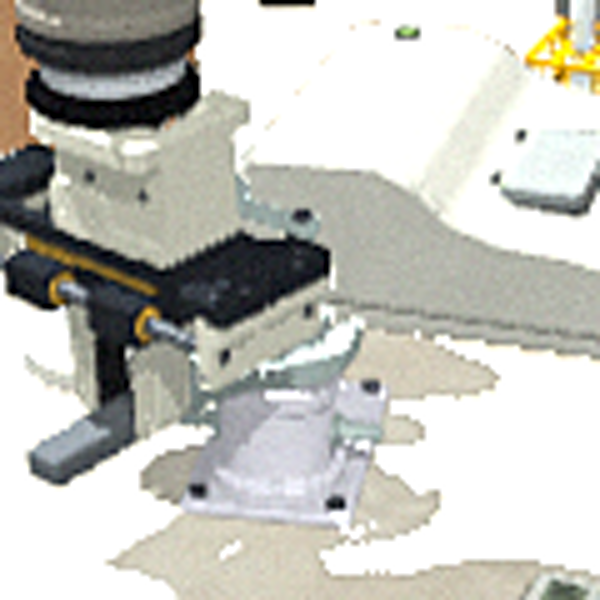

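>>> {"method": "step_arm", "body": {
  "rows": [
    [0.1,[0.0094,-0.0031,0],[0,0,-0.015]],
    [0.1,[0.0093,-0.0033,0],[0,0,-0.015]],
    [0.1,[0,0,0],[0,0,0]],
    [0.1,[0.0,0.0,0],[0,0,0]],
    [0.1,[0,0,0],[0,0,0]]
  ]
}}

```text
time_s: 23.35
tcp_pos: [0.5071, 0.2868, 0.1004]
ee_rot: [-179.8, 0.2, 68.2]
contact_force: [-6.9, -0.2, -3.0]
gripper_width: 0.0213
```

```bash
python3 st.py
```

```text
[0.5071 0.2868 0.1004] [-1.7981e+02  1.7000e-01  6.8220e+01] r 0.1042 ang 69.33 F [-6.9 -0.2 -3. ] T [-0.11  1.07  0.69] Ftan 6.3 Frad -2.8
moment about nut 1.35
```

>>> {"method": "step_arm", "body": {
  "rows": [
    [0.1,[0.0092,-0.0035,0],[0,0,-0.015]],
    [0.1,[0.0091,-0.0037,0],[0,0,-0.015]],
    [0.1,[0,0,0],[0,0,0]],
    [0.1,[0.0,0.0,0],[0,0,0]],
    [0.1,[0,0,0],[0,0,0]]
  ]
}}

```text
time_s: 23.85
tcp_pos: [0.5105, 0.2848, 0.1]
ee_rot: [-179.7, 0.3, 65.6]
contact_force: [-8.6, -1.0, -2.2]
gripper_width: 0.0213
```

```bash
python3 st.py
```

```text
[0.5105 0.2848 0.1   ] [-179.71    0.29   65.57] r 0.1036 ang 67.15 F [-8.6 -1.  -2.2] T [-0.25  1.49  0.97] Ftan 7.5 Frad -4.5
moment about nut 1.75
```

>>> {"method": "step_arm", "body": {
  "rows": [
    [0.1,[0.0092,-0.0035,0],[0,0,-0.012]],
    [0.1,[0.0091,-0.0037,0],[0,0,0]],
    [0.1,[0,0,0],[0,0,0]],
    [0.1,[0.0,0.0,0],[0,0,0]],
    [0.1,[0,0,0],[0,0,0]]
  ]
}}

```text
time_s: 24.35
tcp_pos: [0.513, 0.2833, 0.0993]
ee_rot: [-179.5, 0.4, 64.5]
contact_force: [-14.0, 1.1, -1.1]
gripper_width: 0.0212
```

```bash
python3 st.py
```

```text
[0.513  0.2833 0.0993] [-179.47    0.42   64.47] r 0.1032 ang 65.58 F [-14.    1.1  -1.1] T [0.02 2.56 0.78] Ftan 13.1 Frad -5.0
moment about nut 2.14
```

>>> {"method": "step_arm", "body": {
  "rows": [
    [0.1,[-0.009,0.0037,0],[0,0,0.012]],
    [0.1,[-0.009,0.0035,0],[0,0,0.01]],
    [0.1,[-0.009,0.0035,0],[0,0,0.01]],
    [0.1,[0,0,0],[0,0,0]],
    [0.1,[0,0,0],[0,0,0]]
  ]
}}

```text
time_s: 24.85
tcp_pos: [0.509, 0.285, 0.1001]
ee_rot: [-179.8, 0.3, 67.3]
contact_force: [-7.1, -3.4, -2.7]
gripper_width: 0.0218
```

```bash
python3 st.py
```

```text
[0.509  0.285  0.1001] [-179.77    0.29   67.29] r 0.1032 ang 68.0 F [-7.1 -3.4 -2.7] T [-0.71  1.13  0.4 ] Ftan 5.2 Frad -5.8
moment about nut 0.95
```

>>> {"method": "step_arm", "body": {
  "rows": [
    [0.1,[-0.009,0.0037,0],[0,0,0.01]],
    [0.1,[-0.009,0.0037,0],[0,0,0.01]],
    [0.1,[0,0.005,0],[0,0,0]],
    [0.1,[0,0,0],[0,0,0]],
    [0.1,[0,0,0],[0,0,0]]
  ]
}}

```text
time_s: 25.35
tcp_pos: [0.5057, 0.2871, 0.1003]
ee_rot: [-179.9, 0.3, 69.1]
contact_force: [-3.5, -8.4, -2.7]
gripper_width: 0.0216
```

```bash
python3 st.py
```

```text
[0.5057 0.2871 0.1003] [-179.91    0.31   69.1 ] r 0.104 ang 70.12 F [-3.5 -8.4 -2.7] T [-1.48  0.52  0.56] Ftan 0.3 Frad -9.1
moment about nut 0.6
```

>>> {"method": "step_arm", "body": {
  "rows": [
    [0.1,[-0.003,-0.0075,0],[0,0,0.012]],
    [0.1,[0,0,0],[0,0,0.012]],
    [0.1,[0,0,0],[0,0,0.012]],
    [0.1,[0,0,0],[0,0,0]],
    [0.1,[0,0,0],[0,0,0]]
  ]
}}

```text
time_s: 25.85
tcp_pos: [0.504, 0.2878, 0.1005]
ee_rot: [-179.7, 0.0, 72.2]
contact_force: [-7.9, 1.3, -3.2]
gripper_width: 0.0215
```

```bash
python3 st.py
```

```text
[0.504  0.2878 0.1005] [-1.7973e+02  5.0000e-02  7.2180e+01] r 0.1042 ang 71.1 F [-7.9  1.3 -3.2] T [ 0.29  1.38 -0.72] Ftan 8.0 Frad -1.2
moment about nut 0.1
```

>>> {"method": "step_arm", "body": {
  "rows": [
    [0.1,[-0.006,0.002,0],[0,0,0]],
    [0.1,[0,0,0],[0,0,0]],
    [0.1,[0,0,0],[0,0,0]],
    [0.1,[0,0,0],[0,0,0]],
    [0.1,[0,0,0],[0,0,0]]
  ]
}}

```text
time_s: 26.35
tcp_pos: [0.5032, 0.2884, 0.1007]
ee_rot: [-179.8, 0.0, 72.2]
contact_force: [-6.8, 2.0, -2.6]
gripper_width: 0.0217
```

```bash
python3 st.py
```

```text
[0.5032 0.2884 0.1007] [-1.7982e+02  1.0000e-02  7.2230e+01] r 0.1044 ang 71.65 F [-6.8  2.  -2.6] T [ 0.27  1.07 -0.43] Ftan 7.1 Frad -0.2
moment about nut 0.31
```

>>> {"method": "step_arm", "body": {
  "rows": [
    [0.1,[-0.007,0.002,0],[0,0,0.004]],
    [0.1,[0,0,0],[0,0,0]],
    [0.1,[0,0,0],[0,0,0]],
    [0.1,[0,0,0],[0,0,0]],
    [0.1,[0,0,0],[0,0,0]]
  ]
}}

```text
time_s: 26.85
tcp_pos: [0.5022, 0.289, 0.101]
ee_rot: [-179.9, -0.0, 72.6]
contact_force: [-5.3, 3.1, -3.4]
gripper_width: 0.021
```

```bash
python3 st.py
```

```text
[0.5022 0.289  0.101 ] [-1.7992e+02 -4.0000e-02  7.2600e+01] r 0.1046 ang 72.25 F [-5.3  3.1 -3.4] T [ 0.52  0.84 -0.33] Ftan 6.0 Frad 1.4
moment about nut 0.29
```

Decreasing; continue.

>>> {"method": "step_arm", "body": {
  "rows": [
    [0.1,[-0.008,0.001,0],[0,0,0]],
    [0.1,[-0.006,0.001,0],[0,0,0]],
    [0.1,[0,0,0],[0,0,0]],
    [0.1,[0,0,0],[0,0,0]],
    [0.1,[0,0,0],[0,0,0]]
  ]
}}

```text
time_s: 27.35
tcp_pos: [0.5003, 0.289, 0.1015]
ee_rot: [179.9, -0.1, 72.6]
contact_force: [3.0, 3.5, -3.3]
gripper_width: 0.0213
```

```bash
python3 st.py
```

```text
[0.5003 0.289  0.1015] [ 1.799e+02 -8.000e-02  7.261e+01] r 0.1041 ang 73.26 F [ 3.   3.5 -3.3] T [ 0.57 -0.52  0.32] Ftan -1.8 Frad 4.2
moment about nut 0.12
```

>>> {"method": "step_arm", "body": {
  "rows": [
    [0.1,[0.001,0.003,0.03],[0,0,0]],
    [0.1,[0,0,0.03],[0,0,0]],
    [0.1,[0,0,0.04],[0,0,0]],
    [0.1,[0,0,0.08],[0,0,0]],
    [0.1,[0,0,0.1],[0,0,0]]
  ]
}}

```text
time_s: 27.85
tcp_pos: [0.4991, 0.2891, 0.172]
ee_rot: [-179.9, 0.1, 72.5]
contact_force: [1.0, 0.2, -3.6]
gripper_width: 0.0215
```

```bash
python3 st.py
```

```text
[0.4991 0.2891 0.172 ] [-1.7992e+02  6.0000e-02  7.2550e+01] r 0.1039 ang 73.87 F [ 1.   0.2 -3.6] T [ 0.04 -0.12 -0.02] Ftan -1.0 Frad 0.5
moment about nut -0.12
```

>>> {"method": "step_arm", "body": {
  "rows": [
    [0.1,[-0.01,0.12,0],[0,0,-0.05]],
    [0.1,[-0.01,0.1,0],[0,0,-0.08]],
    [0.1,[-0.01,0.06,0],[0,0,-0.08]],
    [0.1,[-0.01,0,0],[0,0,-0.08]],
    [0.1,[-0.008,0,0],[0,0,-0.08]]
  ]
}}

```text
time_s: 28.35
tcp_pos: [0.4873, 0.36, 0.1723]
ee_rot: [180.0, -0.0, 39.0]
contact_force: [0.2, 0.1, -3.1]
gripper_width: 0.0213
```

Run:
```python
from h import *
f=grab('top'); np.savez('top10.npz',**f)
for k,reg,nm in ((15,(168,204,252,292),'n10'),(4,(120,250,160,310),'t10')):
    a,b,c,d=reg; im=cv2.resize(cv2.convertScaleAbs(f['frame'][a:b,c:d],alpha=1.4),None,fx=k,fy=k,interpolation=cv2.INTER_CUBIC); cv2.imwrite(f'pics/{nm}.png',im)
f=grab('side'); cv2.imwrite('pics/s10.png',cv2.resize(f['frame'][110:270,170:330],None,fx=3.5,fy=3.5))
```

```text
(no output)
```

View pics/n10.png

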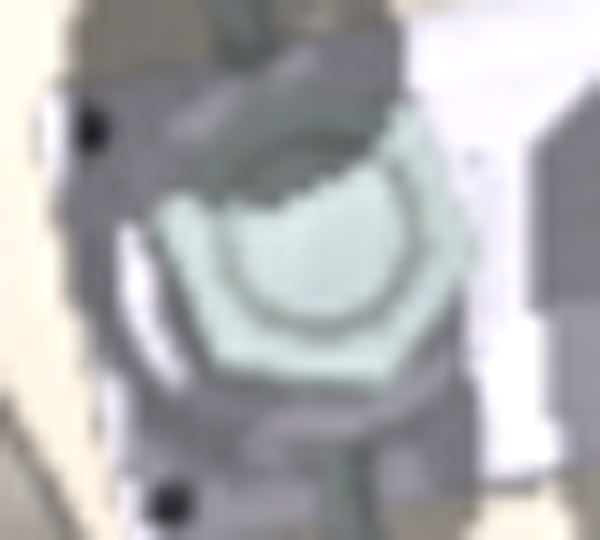

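View pics/t10.png

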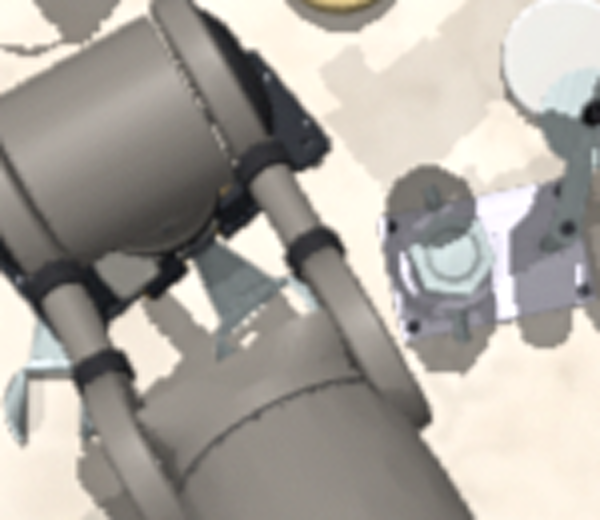

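View pics/s10.png

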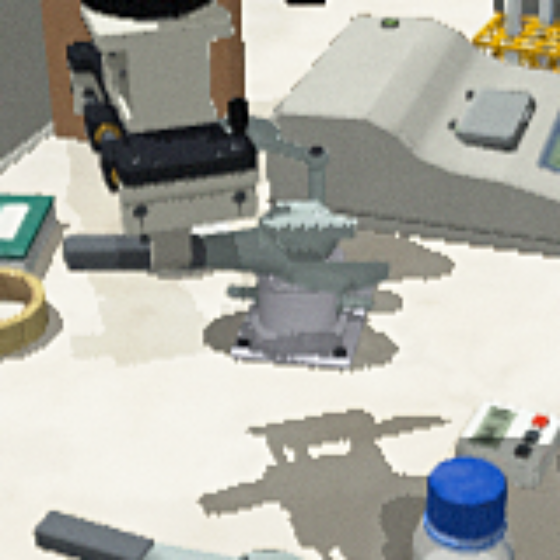

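Corners in the nut crop are near (215,358), (385,380), (472,248), (158,212) and (405,100). I'll compute the nut's orientation from them.

Run:
```python
from h import *
f=dict(np.load('top10.npz')); q=dict(np.load('top7.npz'))
def W(f,x,y): return ray(f,252+x/15-.47,168+y/15-.47,.103)[:2]
c=[W(f,*p) for p in [(215,360),(387,382),(472,248),(405,100),(158,208)]]
c=np.array(c)
def ed(a,b): d=b-a; return (np.degrees(np.arctan2(d[1],d[0]))).round(1), np.hypot(*d).round(4)
print('edges',ed(c[0],c[1]),ed(c[1],c[2]),ed(c[2],c[3]),ed(c[4],c[0]))
A=np.array([.47,.1893])
for p in c: d=p-A; print(np.hypot(*d).round(4),(np.degrees(np.arctan2(d[1],d[0]))%60).round(1))
c=[W(q,*p) for p in [(178,320),(315,397),(460,325),(462,170)]]
print('before: edges',[ed(c[i],c[i+1]) for i in range(3)])
```

```text
edges (np.float64(-98.1), np.float64(0.0299)) (np.float64(-33.4), np.float64(0.0276)) (np.float64(23.1), np.float64(0.0282)) (np.float64(-160.5), np.float64(0.0281))
0.0276 16.6
0.0265 23.7
0.0259 27.2
0.0288 29.0
0.0291 17.2
before: edges [(np.float64(-120.3), np.float64(0.0271)), (np.float64(-64.4), np.float64(0.0281)), (np.float64(-2.0), np.float64(0.0269))]
```

>>> {"method": "step_arm", "body": {
  "rows": [
    [0.1,[0,0,0],[0,0,-0.08]],
    [0.1,[0,0,0],[0,0,-0.08]],
    [0.1,[0,0,-0.08],[0,0,-0.08]],
    [0.1,[0,0,-0.12],[0,0,-0.08]],
    [0.1,[0,0,-0.12],[0,0,-0.08]]
  ]
}}

```text
time_s: 28.95
tcp_pos: [0.4883, 0.3595, 0.0916]
ee_rot: [-179.9, -0.1, 3.2]
contact_force: [-0.3, 0.2, -3.1]
gripper_width: 0.0213
```

>>> {"method": "step_arm", "body": {
  "rows": [
    [0.1,[0,0,-0.1],[0,0,0]],
    [0.1,[0,0,-0.06],[0,0,0]],
    [0.1,[0,0,-0.03],[0,0,0]],
    [0.1,[0,0,0],[0,0,0]],
    [0.1,[0,0,0],[0,0,0]]
  ]
}}

```text
time_s: 29.45
tcp_pos: [0.4884, 0.3597, 0.0448]
ee_rot: [-180.0, -0.1, 3.3]
contact_force: [0.4, -0.1, -3.4]
gripper_width: 0.0215
```

```bash
python3 st.py
python3 - <<'E'
from h import *
f=grab('side'); cv2.imwrite('pics/s11.png',cv2.resize(f['frame'][150:310,170:330],None,fx=3.5,fy=3.5))
E
```

```text
[0.4884 0.3597 0.0448] [-1.7996e+02 -9.0000e-02  3.3400e+00] r 0.1714 ang 83.94 F [ 0.4 -0.1 -3.4] T [ 0.02 -0.08 -0.01] Ftan -0.1 Frad 0.4
moment about nut -0.08
```

View pics/s11.png

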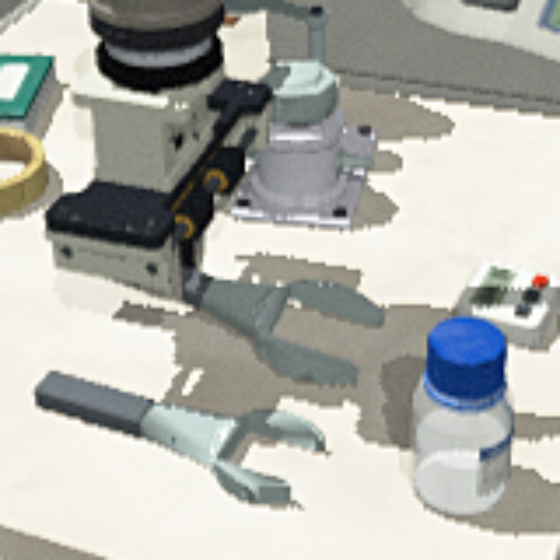

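>>> {"method": "step_arm", "body": {
  "rows": [
    [0.1,[0,0,-0.04],[0,0,0]],
    [0.1,[0,0,-0.03],[0,0,0]],
    [0.1,[0,0,-0.015],[0,0,0]],
    [0.1,[0,0,-0.004],[0,0,0]],
    [0.1,[0,0,-0.003],[0,0,0]]
  ]
}}

```text
time_s: 30.0
tcp_pos: [0.4876, 0.3593, 0.0209]
ee_rot: [180.0, 0.0, 3.3]
contact_force: [-2.1, -2.8, 8.5]
gripper_width: 0.0213
```

>>> {"method": "step_arm", "body": {
  "rows": [
    [0.1,[0,0,-0.003],[0,0,0]],
    [0.1,[0,0,-0.002],[0,0,0]],
    [0.1,[0,0,0],[0,0,0]],
    [0.1,[0,0,0],[0,0,0]],
    [0.1,[0,0,0],[0,0,0]]
  ]
}}

```text
time_s: 30.5
tcp_pos: [0.4876, 0.3594, 0.0209]
ee_rot: [180.0, -0.0, 3.3]
contact_force: [-2.2, -2.4, 11.2]
gripper_width: 0.0214
```

Contact is made at about the original height. Releasing gently.

>>> {"method": "step_arm", "body": {
  "rows": [
    [0.35,[0,0,0.002],[0,0,0]],
    [0.5,[0,0,0],[0,0,0]],
    [0.5,[0,0,0],[0,0,0]],
    [0.5,[0,0,0],[0,0,0]],
    [0.5,[0,0,0],[0,0,0]]
  ],
  "newtons": 10
}}

```text
time_s: 31.0
tcp_pos: [0.4877, 0.3594, 0.0196]
ee_rot: [180.0, 0.0, 3.3]
contact_force: [-0.2, -0.4, 0.2]
gripper_width: 0.0459
```

>>> {"method": "step_arm", "body": {
  "rows": [
    [0.5,[0,0,0.02],[0,0,0]],
    [0.5,[0,0,0.06],[0,0,0]],
    [0.5,[0,0,0.12],[0,0,0]],
    [0.5,[0,0,0.2],[0,0,0]],
    [0.5,[0,0,0.2],[0,0,0]]
  ]
}}

```text
time_s: 31.5
tcp_pos: [0.4873, 0.3592, 0.1723]
ee_rot: [180.0, 0.0, 3.3]
contact_force: [0.4, 1.1, 0.2]
gripper_width: 0.0459
```

>>> {"method": "step_arm", "body": {
  "rows": [
    [0.5,[-0.12,-0.1,0.05],[0,0,0]],
    [0.5,[-0.12,-0.15,0],[0,0,0]],
    [0.5,[-0.05,-0.19,0],[0,0,0]],
    [0.5,[0,-0.19,0],[0,0,0]],
    [0.5,[0,-0.19,0],[0,0,0]]
  ]
}}

```text
time_s: 32.0
tcp_pos: [0.4147, 0.1531, 0.1839]
ee_rot: [-180.0, -0.1, 3.4]
contact_force: [2.2, -1.3, -1.2]
gripper_width: 0.046
```

>>> {"method": "step_arm", "body": {
  "rows": [
    [0.5,[0,-0.19,0],[0,0,0]],
    [0.5,[0,-0.19,0],[0,0,0]],
    [0.5,[0,-0.1,0],[0,0,0]],
    [0.5,[0,0,0],[0,0,0]],
    [0.5,[0,0,0],[0,0,0]]
  ]
}}

```text
time_s: 32.5
tcp_pos: [0.4154, 0.0342, 0.1833]
ee_rot: [180.0, -0.1, 3.2]
contact_force: [-0.3, 0.6, 0.2]
gripper_width: 0.046
```

```bash
python3 st.py
python3 - <<'E'
from h import *
f=grab('top'); np.savez('top12.npz',**f); cv2.imwrite('pics/t12.png',cv2.resize(f['frame'][110:290,140:330],None,fx=3.3,fy=3.3,interpolation=cv2.INTER_CUBIC))
cv2.imwrite('pics/n12.png',cv2.resize(cv2.convertScaleAbs(f['frame'][168:204,252:292],alpha=1.4),None,fx=15,fy=15,interpolation=cv2.INTER_CUBIC))
f=grab('side'); cv2.imwrite('pics/s12.png',cv2.resize(f['frame'][110:310,170:360],None,fx=3,fy=3))
E
```

```text
[0.4154 0.0342 0.1833] [ 1.80e+02 -9.00e-02  3.18e+00] r 0.1646 ang -109.48 F [-0.3  0.6  0.2] T [ 0.   -0.06 -0.03] Ftan 0.6 Frad -0.3
moment about nut -0.11
```

View pics/t12.png

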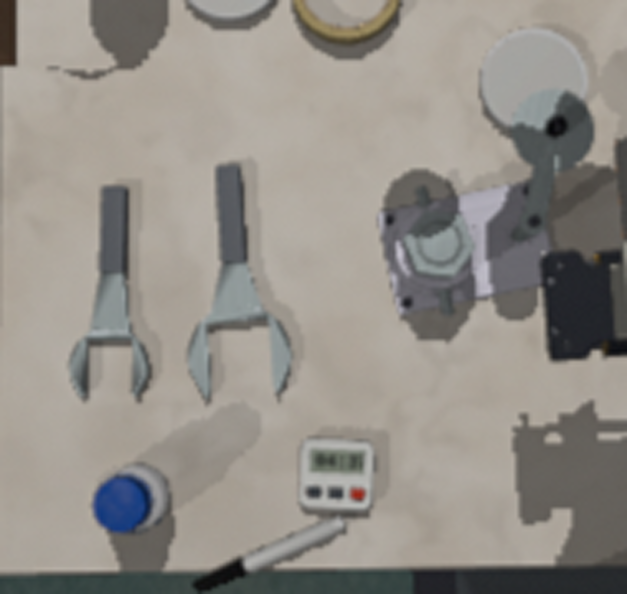

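View pics/s12.png

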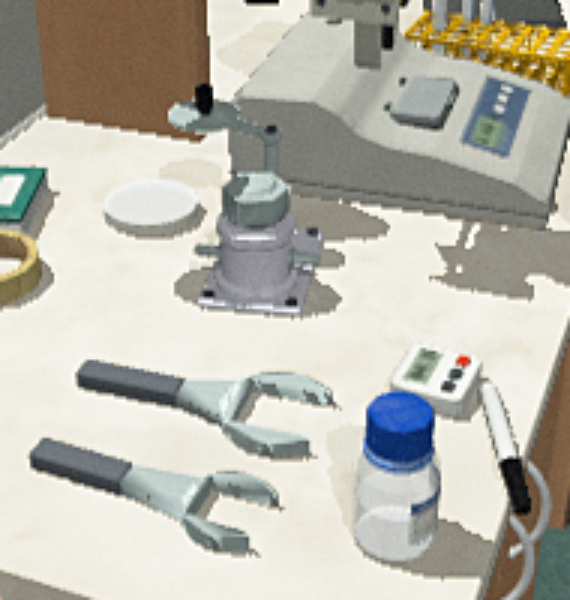

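View pics/n12.png

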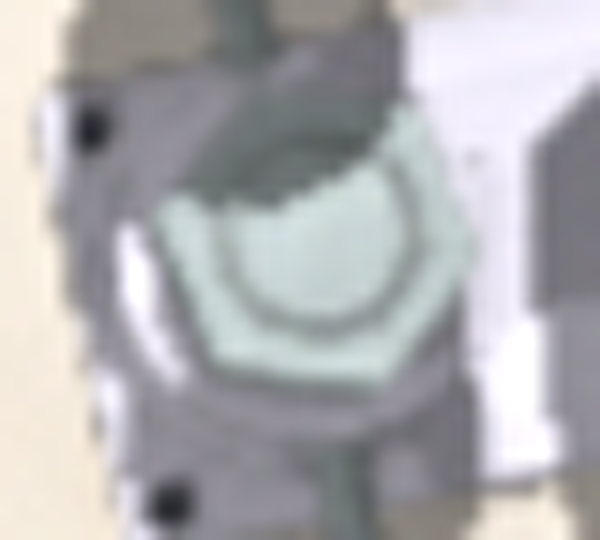

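```bash
python3 -c "
from plant import robot
print(robot.job_done())"
```

```text
the job is handed in; nothing more can be done
None
```

The job is done and handed in at about 32.5 s of the 72 s allowed.

- **Guard:** I swung it by its knob until it stopped moving under force. The image puts it at about 2.0 rad, and it was still fully aside in the last pictures.
- **Nut, by finger:** I turned it about 69° clockwise. I stopped when the torque rose to 0.6–0.8 N m, up from 0.3–0.4 N m while it ran free.
- **Nut, by spanner:** I fitted the large spanner from the side and turned until the moment reached about 2.1 N m at the hard stop. The images show the nut turned about 35° from the seal (0.6 rad is 34.4°). It was unmoved after the spanner came off.
- **Spanner, dish and timer:** The spanner lies flat about where it started, clear of the housing. The dish and timer look undisturbed, and the arm was touching nothing.

**Disagreements:**
- The handle swung about 51°, against the roughly 41° I expected. I put this down to play in the jaw and the spanner twisting in the grip, since the nut's own angle matches the full squeeze.
- The jaw bound slightly while I was backing off. I eased it free, and the estimated moment on the nut stayed small, so it should not have been turned back.

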